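# Fetch the tray from behind the boxes and stack it

### The job

Stack the wooden tray from the back of the display board onto the matching tray on the pallet, so that its four feet drop inside the lower tray's corners and it sits level and fully down. First clear the tall flared planter, the low box and the glue bottle standing in front of it over to the grey mat, all three upright on the mat before the tray is moved; once the tray is stacked, put each of the three back exactly where it stood on the board, upright and square to the board. Never tip any of them over.

Things in the scene. Friction and masses are not known exactly. Their poses are not given: they have to be found in the camera images.
- planter_mid (a point): Tall flared planter, loose open box of pale wood, 105 mm high, about 0.32 kg. Along its own x it is 50 mm at the foot, flaring to 92 mm at the rim; along its own y 50 mm all the way up (flat parallel faces to grasp). The point is its centre, 52.5 mm above its underside; z up. Starts on one of the board's three front places, its x within 0.06 rad of the board's x.
- caddy_mid (a point): Low box, loose open box of pale wood, 75 mm high, about 0.25 kg. Along its own x it is 52 mm at the foot and 76 mm at the rim; along its own y 52 mm all the way up (flat parallel faces to grasp). The point is its centre, 37.5 mm above its underside; z up. Starts on one of the board's three front places, its x within 0.06 rad of the board's x.
- bottle_mid (a point): White glue bottle, loose, round, about 0.28 kg: 52 mm diameter up to 80 mm above its underside, then a shoulder, a narrow grey neck and a nozzle up to 115 mm. The point is on its axis, 57.5 mm above its underside; z up; its turn about z does not matter. Starts on one of the board's three front places.
- tray_mid (a point): Loose wooden tray, 0.5 kg, 240 (own x) x 110 (y) x 57 mm high: 8 mm walls, 6 mm floor, on 4 tapered feet 12 mm high (18 mm wide at top, 10 at tip). Grip: the divider 12 mm thick along its middle (along x), level with the rim, 39 mm above the floor, 41 mm free either side. Point: centre, 28.5 mm above the feet's tips; z up. Starts behind the three things, x along the board's y.
- base_rim (a point): Base tray like the loose one, screwed to a fixed slatted pallet. The point is its centre, level with its rim and divider top, 87 mm above the table; x along its length, z up. Inside 224 x 94 mm: the loose tray's feet fit in its corners with 2 mm to spare all round, either end first. Seated, the loose tray rests on the rim, its point 16.5 mm above this one.
- board: Fixed brown display board, 240 mm (x) by 320 mm (y), top 12 mm above the table, with a 12 mm thick fence along its far +x edge up to 47 mm. Origin on the table under its centre; z up. Three pencilled 74 mm square places lie at x = -47 mm, y = -105, 0 and 105 mm; the tray starts near x = 50 mm, y = 0. Which thing stands on which place changes.
- mat: Side area: fixed dark grey rubber mat, 300 mm (x) by 140 mm (y), 4 mm thick. Origin on the table under its centre; z up. It lies on one side of the board, the pallet on the other; the sides change.

How it is judged:
By the outcome, as a careful person would: the job done as asked, in the order asked, and still so for the second after the job is handed in, with the robot touching nothing.
It also fails if it takes over 144 s, if anything falls off the work surface, if the arm or the gripper's body presses on something with over 40 N, if the wrist force passes 120 N, or if a joint passes its speed limit or range.

### The arm

A 6-joint arm with a two-finger parallel gripper is mounted at the origin on the work surface. World frame = base frame: x ahead of the robot, y to its left, z up, the work surface at z = 0. Lengths are in m, angles in degrees, forces in N, time in s.
With the tool pointing down it reaches from about 0.275 to 0.975 m from the base axis. Payload 8.4 kg.
Tool frame: the origin (TCP) lies midway between the tips of the shut fingers; the grasp point (between the pads) lies robot.grip_depth behind it (robot.grip_depth is the distance from the TCP to the grasp point, in m); z points along the fingers, x is the direction in which the jaws open and shut, and the axes are right-handed (so a half turn about z gives the same grasp; the last joint's range is limited). The gripper opens to 92 mm and grips with 3 to 60 N. Pads are 20 mm wide; open, the fingers measure 128 mm over their backs; the gripper's body (75 mm by 189 mm) begins 69 mm behind the grasp point.
Start: joints at [-69.637, 20.225, 93.587, -0, 66.188, -0.138], TCP at [0.219, -0.585, 0.215] pointing down, gripper open.
Joint ranges: [-150.9, 150.9], [-52.94, 120.26], [3.33, 152.33], [-74.26, 254.26], [0, 154.13], [-172.89, 172.89]. Speed limits (degrees/s): [127.2, 127.2, 159.86, 180, 180, 180].

### API

Orientations are given as [roll, pitch, yaw] about the fixed x, y, z axes, in that order (R = Rz(yaw) Ry(pitch) Rx(roll)).
In Python, from station import robot gives the robot as it stands. The module is installed in compiled form; this text tells all that it offers.
- The arm moves only by the tool send_rows, never from a script. Its argument "rows" is a list of rows, each a list of 2 entries, a list of its own where there are three numbers: the shift along the tool's x, y, z in m, then the turn, a rotation vector about the tool's x, y, z in rad. A call has 1 to 5 rows; each row is the pose to reach, as a shift and turn from the pose commanded when the call began, along the tool's axes at that moment; what a row does not reach only later rows make up. A row lasts 1/10 s, in which the tool goes at most 50 mm and 8.59 degrees, less where a joint would pass 70% of its speed; a pose out of reach is approached as far as the arm can. A call with a gripper value outside its range is refused whole. "grip" is the finger opening in m, from 0 to 0.0919, set as the call begins (left out, the last holds). The fingers move at their own pace and stop on an object; "force" is the grip in N (left out, the last holds). Time passes only in rows, so rows that repeat a pose let the fingers close. It gives the time, the measured TCP pose, the force and the opening at its end, in the units of the state.
- robot.get_state(): the state, without advancing time (a new reading comes with each control period).
- robot.grab_frame(name): name is "scene" or "top" or "wrist"; returns a dict with "frame" (480x640x3 uint8, red, green, blue), "mtx" (3x3 intrinsics, pixels), "pose" (4x4, takes a point from camera to world coordinates). Camera axes: x right, y up, looking along -z (the intrinsics and any distortion apply to the point x, -y, -z); pixel columns grow to the right and rows downward; lengths in m; the calibration is good to about 2 mm. The wrist camera is an equidistant fisheye: a pixel r from the principal point sees the ray r / f radians off the axis. A picture is of the moment at which its call begins. There is no depth.
- robot.job_done(): hands the job in, once; it reports no verdict.
Trained networks look in a picture, given as the dict that the camera call returned (one of the last four; its "shot" number tells which), for a name from the list of things; names that differ only in an ending like _2 or _b are one class to them, and where a whole thing is asked for, a point or a joint stands for the part that bears it (a point fixed in the world has none). Each returns a list of dicts, best first, with "p" (0 to 1); they miss things now and then, are a little off and sometimes report something else, mostly with a low value. They report only what shows in the picture. A call takes as long as a camera call.
- robot.spot_in(picture, target): "rect" ([centre column, centre row, width, height] in pixels, round what is visible of it).
The state is a dict: "time_s": time; "qpos": joint angles; "joint_vel": joint speeds; "joint_torque": joint torques, N m; "tool_pos": TCP position; "ee_rot": TCP orientation; "force": force on the tool from outside, world axes, zero at the start; "wrist_torque": the same for the moment, N m; "grip_width": opening from 0.0 (shut) to 1.0 (fully open).
Only numpy, scipy, OpenCV 4.12 (cv2) and the standard library are available. Lean on these libraries where they do the work, as an engineer would, in place of code of your own. Each camera call takes 0.05 s, during which the arm holds its last target.

## Working session

There is one attempt and no reset: what is moved stays moved. The work goes in short steps, Python scripts to look and compute and a tool call to move; the robot and the scene stay as the last step left them, time stands still between calls to the robot, and variables do not carry over. Pictures are saved under pics/ and viewed, and the job is handed in when it is done.

Besides the shell and the picture viewer there is one more tool, called after "Call:" as name(argument=value, ...), one argument or row to a line, values as JSON. send_rows: Moves the arm, as the interface text tells. Its arguments: {"type":"object","properties":{"rows":{"type":"array","items":{"type":"array"}},"grip":{"type":"number"},"force":{"type":"number"}},"required":["rows"]}

```bash
mkdir -p pics; python3 - <<'E'
from station import robot
import cv2
print(robot.get_state(), robot.grip_depth)
for n in ["scene","top","wrist"]:
    f=robot.grab_frame(n)
    cv2.imwrite(f"pics/{n}0.png",f["frame"][:,:,::-1])
    print(n,f["mtx"],f["pose"],[k for k in f])
    for t in ["planter_mid","caddy_mid","bottle_mid","tray_mid","base_rim","board","mat"]:
        try:
            print(t,[(d["rect"],d["p"]) for d in robot.spot_in(f,t)][:2])
        except Exception as e: print(t,e)
E
```

```text
{'time_s': 0.0, 'qpos': array([-6.96379235e+01,  2.02630587e+01,  9.36284802e+01,  1.78302589e-03,
        6.61882558e+01, -1.38886601e-01]), 'joint_vel': array([-0.04174195, -0.0062277 ,  0.00901593,  0.05436385,  0.03173622,
        0.13839649]), 'joint_torque': array([-4.98692025e-03, -5.93856311e+01, -3.34217834e+01,  6.92638149e-02,
        2.34435825e-02, -1.23837654e-04]), 'tool_pos': array([ 0.21871249, -0.58495338,  0.21386191]), 'ee_rot': array([-1.79998176e+02,  7.97905538e-02, -6.94997567e+01]), 'force': array([ 0.1134863 , -0.15372507, -0.4011915 ]), 'wrist_torque': array([ 0.01482038,  0.00574955, -0.02494463]), 'grip_width': 1.0023659914239673} 0.0187
scene [[438.48236303   0.         323.5562581 ]
 [  0.         438.48236303 237.40257992]
 [  0.           0.           1.        ]] [[-0.87472544 -0.40707574  0.26295387  0.78330059]
 [ 0.48458345 -0.74126346  0.46444307  0.44361549]
 [ 0.00585459  0.53368327  0.84566417  0.87295726]
 [ 0.          0.          0.          1.        ]] ['frame', 'mtx', 'pose', 'shot']
planter_mid [([331.8, 226.2, 47.1, 54.5], 0.59)]
caddy
[... 964 characters left out ...]
71.9, 64.4, 129.8], 0.72), ([393.0, 276.2, 29.2, 36.9], 0.45)]
board [([346.7, 257.9, 141.4, 111.4], 0.86)]
mat [([471.1, 300.0, 68.4, 128.3], 0.89)]
wrist [[371.64829954   0.         323.76855512]
 [  0.         371.64829954 237.97422691]
 [  0.           0.           1.        ]] [[ 3.49774819e-01  9.04617824e-01  2.43565531e-01  2.87900801e-01]
 [-9.36833786e-01  3.37797159e-01  9.07498563e-02 -5.59132120e-01]
 [-1.81806794e-04 -2.59922433e-01  9.65629482e-01  3.84375269e-01]
 [ 0.00000000e+00  0.00000000e+00  0.00000000e+00  1.00000000e+00]] ['frame', 'mtx', 'pose', 'shot']
planter_mid []
caddy_mid []
bottle_mid []
tray_mid []
base_rim []
board []
mat [([156.8, 26.6, 114.1, 53.0], 0.69)]
```

```bash
python3 - <<'E'
import cv2
for n in ["scene","top"]:
    f=cv2.imread(f"pics/{n}0.png")
    c=f[190:370,150:530] if n=="top" else f[100:460,180:520]
    s=2.1 if n=="top" else 1.65
    c=cv2.resize(c,None,fx=s,fy=s,interpolation=cv2.INTER_CUBIC); print(c.shape)
    cv2.imwrite(f"pics/{n}0c.png",c)
E
```

```text
(594, 561, 3)
(378, 798, 3)
```

View pics/top0.png

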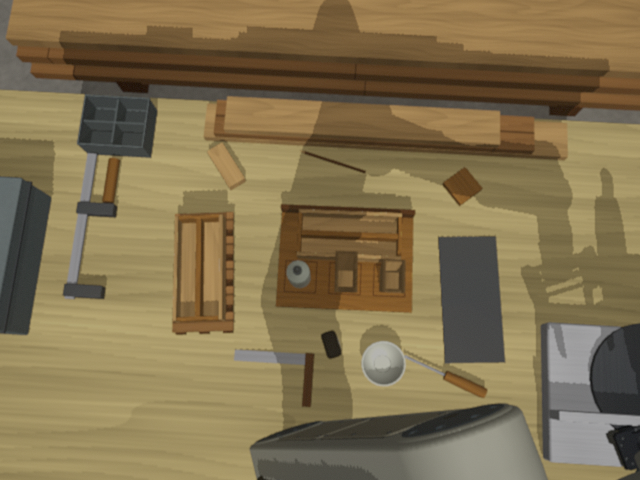

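```bash
ls pics
```

```text
scene0.png
scene0c.png
top0.png
top0c.png
wrist0.png
```

View pics/top0c.png

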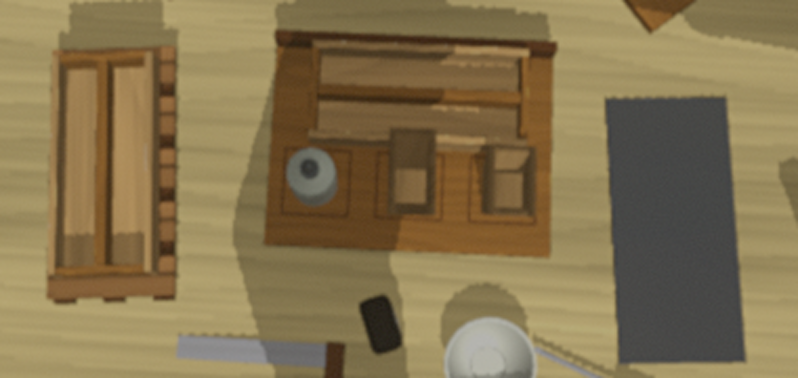

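View pics/scene0c.png

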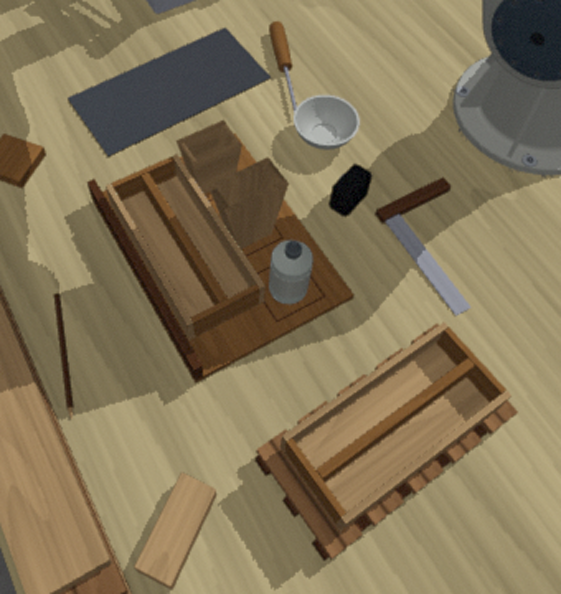

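View pics/wrist0.png

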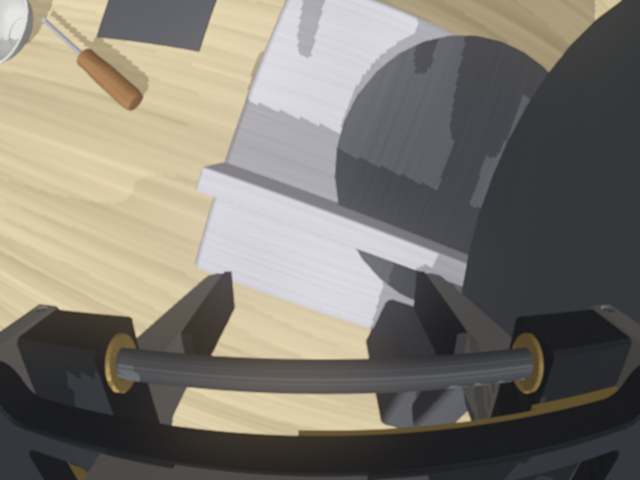

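```bash
cat > h.py <<'E'
import numpy as np, cv2, pickle
from scipy.optimize import least_squares
def ray(f,u,v,fish=False):
    K=f["mtx"];x=(u-K[0,2])/K[0,0];y=(v-K[1,2])/K[1,1]
    if fish:
        r=np.hypot(x,y); s=np.sin(r)/r if r>1e-9 else 1
        d=np.array([x*s,y*s,np.cos(r)])
    else: d=np.array([x,y,1.])
    d=d*[1,-1,-1]
    P=f["pose"]; return P[:3,3],P[:3,:3]@d
def p2w(f,u,v,z,fish=False):
    o,d=ray(f,u,v,fish); return (o+d*(z-o[2])/d[2])[:2]
def w2p(f,p,fish=False):
    P=f["pose"];K=f["mtx"]; p=np.atleast_2d(p)
    c=(p-P[:3,3])@P[:3,:3]; c=c*[1,-1,-1]
    if fish:
        n=np.hypot(c[:,0],c[:,1]);th=np.arctan2(n,c[:,2]);s=np.where(n>1e-9,th/np.maximum(n,1e-9),0)
        xy=c[:,:2]*s[:,None]
    else: xy=c[:,:2]/c[:,2:]
    return xy*K[0,0]+K[:2,2]
def snap(name,tag):
    from station import robot
    f=robot.grab_frame(name); f["fish"]=name=="wrist"; f["tcp"]=robot.get_state()["tool_pos"]
    cv2.imwrite(f"pics/{tag}.png",f["frame"][:,:,::-1]); pickle.dump(f,open(f"pics/{tag}.pkl","wb")); return f
def load(tag): return pickle.load(open(f"pics/{tag}.pkl","rb"))
E
python3 - <<'E'
from h import *
f=snap("top","t1"); snap("scene","s1")
for n,u,v,z in [("bFL",276.2,306.2,.012),("bFR",411.9,311.9,.012),("fenL",281.9,204.8,.047),("fenR",414.8,211,.047),
 ("mBL",438,237.5,.004),("mBR",495.5,236.5,.004),("mFL",445.3,362,.004),("mFR",504,361.5,.004),
 ("pBL",174.5,214,.087),("pBR",223,214,.087),("pFL",174,320,.087),("pFR",223,319,.087)]:
    print(n,p2w(f,u,v,z).round(4))
E
```

```text
bFL [0.4314 0.1356]
bFR [ 0.4372 -0.1818]
fenL [0.6683 0.1379]
fenR [ 0.6718 -0.177 ]
mBL [ 0.6213 -0.2403]
mBR [ 0.632  -0.3787]
mFL [ 0.3274 -0.2632]
mFR [ 0.3368 -0.398 ]
pBL [0.6203 0.378 ]
pBR [0.6269 0.2668]
pFL [0.3793 0.3505]
pFR [0.3881 0.2428]
```

```bash
cat >> h.py <<'E'
from scipy.spatial.transform import Rotation as Ro
def plan(x,y,z,yaw):
    from station import robot
    s=robot.get_state(); R=Ro.from_euler('xyz',s["ee_rot"],degrees=True); T=Ro.from_euler('xyz',[180,0,yaw],degrees=True)
    d=R.inv().apply(np.array([x,y,z])-s["tool_pos"]); r=(R.inv()*T).as_rotvec()
    print("t",round(s["time_s"],2),"pos",s["tool_pos"].round(4),"rot",s["ee_rot"].round(2),"F",s["force"].round(2),"g",round(s["grip_width"]*91.9,1))
    print("shift",d.round(4),"turn",r.round(4),"dist",np.linalg.norm(d).round(3))
E
python3 -c "
from h import *
plan(.45,-.02,.40,-89)"
```

```text
t 1.3 pos [ 0.2189 -0.5854  0.2146] rot [-180.    -0.   -69.5] F [-0.56 -0.2  -0.44] g 92.0
shift [-0.4487 -0.4145 -0.1854] turn [-0.     -0.      0.3403] dist 0.638
```

Call:
send_rows(
  rows=[
    [[-0.03,-0.028,-0.0124],[0,0,0.023]],
    [[-0.06,-0.056,-0.025],[0,0,0.046]],
    [[-0.09,-0.084,-0.037],[0,0,0.07]],
    [[-0.12,-0.111,-0.05],[0,0,0.09]],
    [[-0.15,-0.138,-0.062],[0,0,0.1134]],
  ],
)

```text
time_s: 1.8
tool_pos: [0.296, -0.3951, 0.2772]
ee_rot: [-180.0, -0.0, -76.1]
force: [0.4, 0.1, 0.5]
grip_width: 0.998
```

```bash
python3 -c "
from h import *
plan(.45,-.02,.40,-89)"
```

```text
t 1.8 pos [ 0.296  -0.3951  0.2772] rot [-1.7998e+02 -2.0000e-02 -7.6060e+01] F [0.41 0.06 0.48] g 91.8
shift [-0.3269 -0.2399 -0.1228] turn [-0.0003 -0.0003  0.2258] dist 0.424
```

Call:
send_rows(
  rows=[
    [[-0.034,-0.025,-0.0124],[0,0,0.045]],
    [[-0.068,-0.05,-0.025],[0,0,0.09]],
    [[-0.102,-0.075,-0.037],[0,0,0.136]],
    [[-0.136,-0.1,-0.05],[0,0,0.18]],
    [[-0.17,-0.125,-0.062],[0,0,0.2258]],
  ],
)

```text
time_s: 2.3
tool_pos: [0.3761, -0.1998, 0.3395]
ee_rot: [-180.0, -0.0, -89.1]
force: [0.3, -0.4, 0.1]
grip_width: 1.0
```

```bash
python3 -c "
from h import *
plan(.45,-.02,.40,-89)"
```

```text
t 2.3 pos [ 0.3761 -0.1998  0.3395] rot [-1.7995e+02 -2.0000e-02 -8.9060e+01] F [ 0.33 -0.38  0.12] g 91.9
shift [-0.1786 -0.0769 -0.0606] turn [-0.0008 -0.0004 -0.001 ] dist 0.204
```

Call:
send_rows(
  rows=[
    [[-0.036,-0.0154,-0.012],[0,0,0]],
    [[-0.072,-0.031,-0.024],[0,0,0]],
    [[-0.107,-0.046,-0.036],[0,0,0]],
    [[-0.15,-0.062,-0.05],[0,0,0]],
    [[-0.1786,-0.0769,-0.06],[0,0,0]],
  ],
)

```text
time_s: 2.8
tool_pos: [0.4497, -0.019, 0.3998]
ee_rot: [-179.9, 0.0, -88.9]
force: [1.7, -0.3, -0.1]
grip_width: 0.996
```

```bash
python3 -c "
from h import *
f=snap('wrist','w1'); print(f['pose'].round(3)); plan(.45,-.02,.4,-89)"
```

```text
[[ 0.019  0.966  0.259  0.523]
 [-1.     0.018  0.005 -0.017]
 [-0.    -0.259  0.966  0.57 ]
 [ 0.     0.     0.     1.   ]]
t 2.85 pos [ 0.452  -0.0163  0.401 ] rot [-1.7977e+02  1.4000e-01 -8.8830e+01] F [1.47 1.01 1.21] g 92.0
shift [0.0036 0.0021 0.0009] turn [-0.004   0.0025  0.003 ] dist 0.004
```

View pics/w1.png

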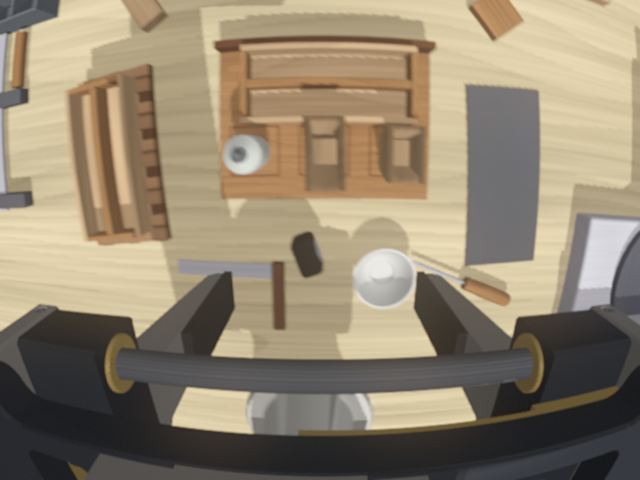

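Call:
send_rows(
  rows=[
    [[0.002,0.006,0.03],[-0.003,0.002,0.003]],
    [[0.004,0.012,0.06],[-0.003,0.002,0.003]],
    [[0.004,0.018,0.085],[-0.003,0.002,0.003]],
    [[0.004,0.02,0.1],[-0.003,0.002,0.003]],
    [[0.004,0.02,0.1],[-0.003,0.002,0.003]],
  ],
)

```text
time_s: 3.35
tool_pos: [0.4278, -0.0257, 0.2968]
ee_rot: [179.6, -0.1, -89.1]
force: [0.1, 0.4, 0.4]
grip_width: 0.998
```

```bash
python3 -c "
from h import *
f=snap('wrist','w2'); print(f['pose'].round(3)); plan(.45,-.02,.4,-89)
cv2.imwrite('pics/w2c.png',cv2.resize(f['frame'][20:260,180:480,::-1],None,fx=2.5,fy=2.5,interpolation=cv2.INTER_CUBIC))"
```

```text
[[ 0.015  0.964  0.266  0.503]
 [-1.     0.014  0.006 -0.023]
 [ 0.002 -0.266  0.964  0.466]
 [ 0.     0.     0.     1.   ]]
t 3.4 pos [ 0.4289 -0.0258  0.2983] rot [ 1.7975e+02 -1.1000e-01 -8.9110e+01] F [-0.16 -0.    0.77] g 91.7
shift [-0.0053 -0.0207 -0.1018] turn [ 0.0043 -0.0019 -0.0019] dist 0.104
```

View pics/w2c.png

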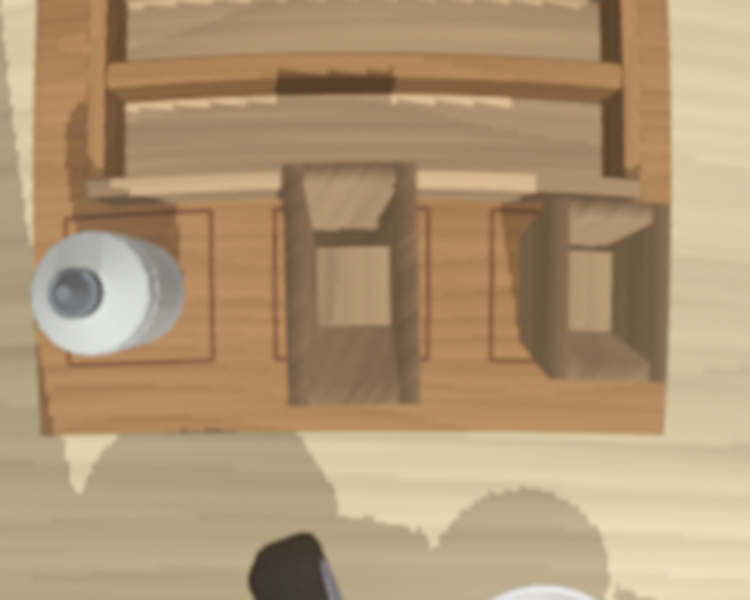

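```bash
cat >> h.py <<'E'
def clk(f,pts,z,s=1,o=(0,0)):
    return np.array([p2w(f,o[0]+x/s,o[1]+y/s,z,f["fish"]) for x,y in pts])
E
python3 - <<'E'
from h import *
f=load('w2'); C=lambda p,z:clk(f,p,z,2.5,(180,20))
for n,p,z in [("board front",[(42,434),(664,434)],.012),("sqL",[(67,217),(213,210),(214,358),(69,365)],.012),("sqC",[(274,210),(430,208),(430,358),(275,359)],.012),("sqR",[(491,209),(491,360)],.012),
("planter",[(281,164),(417,163),(420,403),(289,405)],.117),("caddy",[(552,197),(670,204),(666,381),(551,379)],.087),("nozzle",[(72,292)],.127),("tray front rim",[(88,185),(638,190)],.069),("divider",[(105,70),(622,70)],.069)]:
    q=C(p,z); print(n,q.round(4).tolist(),"mean",q.mean(0).round(4))
E
```

```text
board front [[0.4338, 0.1373], [0.4383, -0.1811]] mean [ 0.436  -0.0219]
sqL [[0.5438, 0.1213], [0.5443, 0.0472], [0.4712, 0.0465], [0.4689, 0.1212]] mean [0.507 0.084]
sqC [[0.5438, 0.0174], [0.5458, -0.0576], [0.4722, -0.0592], [0.4707, 0.0164]] mean [ 0.5081 -0.0208]
sqR [[0.5466, -0.0873], [0.4721, -0.0893]] mean [ 0.5093 -0.0883]
planter [[0.5518, 0.0056], [0.5528, -0.0446], [0.4621, -0.0476], [0.4606, 0.0018]] mean [ 0.5068 -0.0212]
caddy [[0.5458, -0.1018], [0.5469, -0.1528], [0.4717, -0.1543], [0.4702, -0.1039]] mean [ 0.5086 -0.1282]
nozzle [[0.5049, 0.0828]] mean [0.5049 0.0828]
tray front rim [[0.5523, 0.0936], [0.5539, -0.144]] mean [ 0.5531 -0.0252]
divider [[0.604, 0.0872], [0.6078, -0.1363]] mean [ 0.6059 -0.0246]
```

```bash
python3 - <<'E'
from h import *
f=load('t1'); f0=f['frame'][:,:,::-1]
cv2.imwrite('pics/t1c.png',cv2.resize(f0[195:320,265:425],None,fx=4.8,fy=4.8,interpolation=cv2.INTER_CUBIC))
E
```

```text
(no output)
```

View pics/t1c.png

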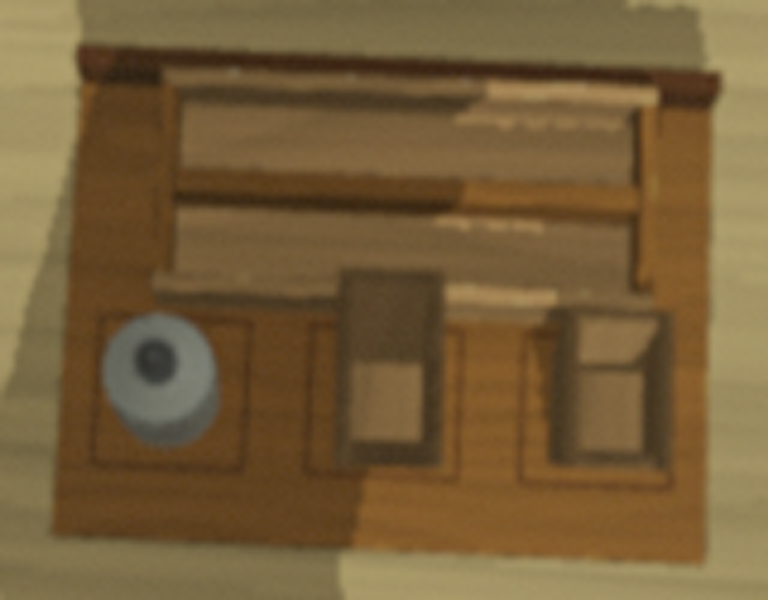

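```bash
python3 - <<'E'
from h import *
f=load('t1'); C=lambda p,z:clk(f,p,z,4.8,(265,195))
for n,p,z in [("board front",[(53,535),(705,562)],.012),("sqL",[(100,315),(252,322),(244,470),(92,464)],.012),("sqC",[(310,324),(463,330),(459,482),(305,473)],.012),
("planter",[(341,269),(443,269),(440,466),(337,464)],.117),("caddy",[(560,310),(672,310),(668,466),(552,466)],.087),("nozzle",[(156,361)],.127),("tray front rim",[(155,285),(652,302)],.069),("tray back",[(165,75),(657,96)],.069),("divider",[(178,183),(637,201)],.069)]:
    q=C(p,z); print(n,q.round(4).tolist(),"mean",q.mean(0).round(4))
E
```

```text
board front [[0.4307, 0.1359], [0.4368, -0.1818]] mean [ 0.4338 -0.023 ]
sqL [[0.5411, 0.1214], [0.5421, 0.0459], [0.4682, 0.045], [0.4666, 0.1196]] mean [0.5045 0.083 ]
sqC [[0.5428, 0.0171], [0.5443, -0.0587], [0.4686, -0.0605], [0.4685, 0.015]] mean [ 0.5061 -0.0218]
planter [[0.5495, 0.0028], [0.5523, -0.044], [0.4612, -0.0473], [0.4593, -0.0007]] mean [ 0.5056 -0.0223]
caddy [[0.5423, -0.1007], [0.5455, -0.1531], [0.4718, -0.1537], [0.4686, -0.1001]] mean [ 0.507  -0.1269]
nozzle [[0.4999, 0.0839]] mean [0.4999 0.0839]
tray front rim [[0.5465, 0.0911], [0.5524, -0.1456]] mean [ 0.5494 -0.0272]
tray back [[0.6504, 0.0938], [0.654, -0.1445]] mean [ 0.6522 -0.0253]
divider [[0.597, 0.0837], [0.6013, -0.1367]] mean [ 0.5992 -0.0265]
```

```bash
python3 -c "
from h import *
plan(.508,-.1275,.16,-89.2)"
```

```text
t 3.4 pos [ 0.4289 -0.0258  0.2983] rot [ 1.7975e+02 -1.1000e-01 -8.9110e+01] F [-0.16 -0.    0.77] g 91.7
shift [ 0.1027 -0.0781  0.1381] turn [ 0.0043 -0.0019  0.0016] dist 0.189
```

Call:
send_rows(
  rows=[
    [[0.025,-0.02,0.034],[0.003,-0.002,0]],
    [[0.05,-0.04,0.07],[0.003,-0.002,0]],
    [[0.075,-0.058,0.102],[0.003,-0.002,0]],
    [[0.094,-0.072,0.128],[0.003,-0.002,0]],
    [[0.1027,-0.0781,0.138],[0.003,-0.002,0]],
  ],
  grip=0.075,
)

```text
time_s: 3.9
tool_pos: [0.5095, -0.1289, 0.1592]
ee_rot: [179.9, 0.0, -89.2]
force: [0.1, 0.0, 0.1]
grip_width: 0.817
```

Call:
send_rows(
  rows=[
    [[0,0,0],[0,0,0]],
    [[0,0,0],[0,0,0]],
  ],
)

```text
time_s: 4.1
tool_pos: [0.5091, -0.1272, 0.1618]
ee_rot: [-179.9, 0.0, -89.1]
force: [0.1, 0.6, 0.5]
grip_width: 0.816
```

```bash
python3 -c "
from h import *
snap('wrist','w3')
plan(.508,-.1275,.043,-89.2)"
```

```text
t 4.15 pos [ 0.5091 -0.1271  0.1621] rot [-1.799e+02 -1.000e-02 -8.910e+01] F [-0.91  0.23  0.83] g 74.9
shift [0.0004 0.0013 0.1191] turn [-0.0017 -0.0002  0.0018] dist 0.119
```

View pics/w3.png

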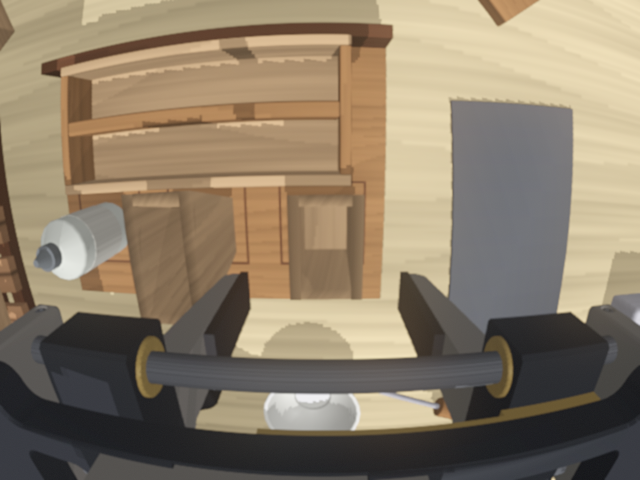

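Call:
send_rows(
  rows=[
    [[0,0.001,0.03],[0,0,0.001]],
    [[0,0.001,0.06],[0,0,0.001]],
    [[0,0.001,0.09],[0,0,0.001]],
    [[0,0.001,0.11],[0,0,0.001]],
    [[0,0.001,0.119],[0,0,0.001]],
  ],
)

```text
time_s: 4.65
tool_pos: [0.5073, -0.1267, 0.0415]
ee_rot: [180.0, 0.0, -89.1]
force: [-0.6, -0.3, 0.5]
grip_width: 0.817
```

Call:
send_rows(
  rows=[
    [[0,0,0],[0,0,0]],
    [[0,0,0],[0,0,0]],
    [[0,0,0],[0,0,0]],
    [[0,0,0],[0,0,0]],
  ],
  grip=0.03,
  force=25,
)

```text
time_s: 5.05
tool_pos: [0.5087, -0.1278, 0.043]
ee_rot: [-179.9, -0.0, -89.2]
force: [-0.7, 0.1, 7.4]
grip_width: 0.564
```

```bash
python3 -c "
from h import *
plan(.508,-.1275,.043,-89.2)"
```

```text
t 5.05 pos [ 0.5087 -0.1278  0.043 ] rot [-1.7987e+02 -3.0000e-02 -8.9160e+01] F [-0.65  0.06  7.44] g 51.9
shift [-0.0003  0.0007 -0.    ] turn [-0.0023 -0.0006  0.0006] dist 0.001
```

Call:
send_rows(
  rows=[
    [[0,0,-0.008],[0,0,0]],
    [[0,0,-0.03],[0,0,0]],
    [[0,0,-0.055],[0,0,0]],
    [[0,0,-0.075],[0,0,0]],
    [[0,0,-0.085],[0,0,0]],
  ],
)

```text
time_s: 5.55
tool_pos: [0.5084, -0.1277, 0.1287]
ee_rot: [-179.9, -0.0, -89.2]
force: [0.9, -0.5, -3.4]
grip_width: 0.562
```

```bash
python3 -c "
from h import *
plan(.579,-.313,.128,-89.2)"
```

```text
t 5.55 pos [ 0.5084 -0.1277  0.1287] rot [-1.7987e+02 -3.0000e-02 -8.9170e+01] F [ 0.86 -0.54 -3.4 ] g 51.6
shift [ 0.1863 -0.0679  0.001 ] turn [-0.0023 -0.0006  0.0005] dist 0.198
```

Call:
send_rows(
  rows=[
    [[0.01,-0.004,0],[0,0,0]],
    [[0.035,-0.013,0],[0,0,0]],
    [[0.07,-0.026,0],[0,0,0]],
    [[0.11,-0.04,0],[0,0,0]],
    [[0.145,-0.053,0],[0,0,0]],
  ],
)

```text
time_s: 6.05
tool_pos: [0.5627, -0.274, 0.1252]
ee_rot: [179.9, 0.0, -89.2]
force: [0.1, 0.2, -3.1]
grip_width: 0.561
```

Call:
send_rows(
  rows=[
    [[0.026,-0.01,0],[0,0,0]],
    [[0.038,-0.014,0],[0,0,0]],
    [[0.041,-0.015,0.01],[0,0,0]],
    [[0.041,-0.015,0.03],[0,0,0]],
    [[0.041,-0.015,0.05],[0,0,0]],
  ],
)

```text
time_s: 6.55
tool_pos: [0.5775, -0.3114, 0.0748]
ee_rot: [179.9, 0.1, -89.1]
force: [-0.0, -0.4, -3.4]
grip_width: 0.564
```

```bash
python3 -c "
from h import *
snap('scene','s2')
plan(.579,-.313,.0353,-89.2)"
```

```text
t 6.6 pos [ 0.5754 -0.3102  0.0712] rot [179.68   0.2  -89.13] F [-1.33  0.74 -5.56] g 51.7
shift [ 0.003  -0.0037  0.0359] turn [0.0056 0.0034 0.0012] dist 0.036
```

View pics/s2.png

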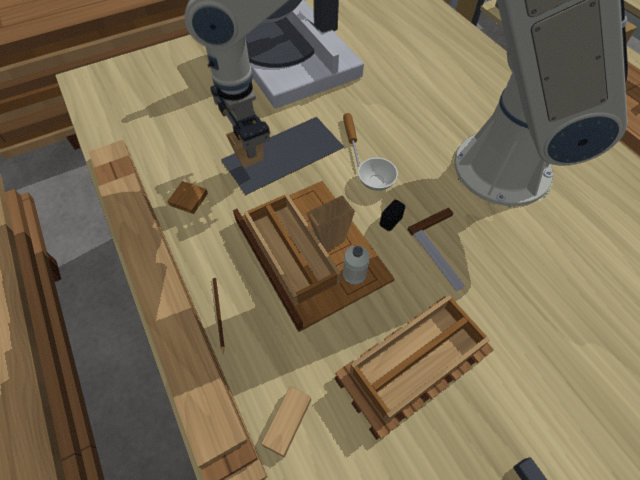

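Call:
send_rows(
  rows=[
    [[0,0,0.01],[0,0,0]],
    [[0,0,0.025],[0,0,0]],
    [[0,0,0.035],[0,0,0]],
    [[0,0,0.038],[0,0,0]],
    [[0,0,0.038],[0,0,0]],
  ],
)

```text
time_s: 7.1
tool_pos: [0.5782, -0.3123, 0.0381]
ee_rot: [180.0, 0.0, -89.2]
force: [-0.1, 0.2, -2.7]
grip_width: 0.566
```

Call:
send_rows(
  rows=[
    [[0,0,0],[0,0,0]],
    [[0,0,0],[0,0,0]],
  ],
)

```text
time_s: 7.3
tool_pos: [0.5789, -0.3128, 0.0392]
ee_rot: [-179.9, -0.0, -89.2]
force: [0.0, 0.1, -3.0]
grip_width: 0.563
```

```bash
python3 -c "
from h import *
plan(.579,-.313,.0353,-89.2)"
```

```text
t 7.3 pos [ 0.5789 -0.3128  0.0392] rot [-1.7994e+02 -3.0000e-02 -8.9170e+01] F [ 0.01  0.09 -3.03] g 51.8
shift [ 0.0002 -0.0001  0.0039] turn [-0.001  -0.0006  0.0006] dist 0.004
```

Lower by 3.5 mm, then release.

Call:
send_rows(
  rows=[
    [[0,0,0.0015],[0,0,0]],
    [[0,0,0.003],[0,0,0]],
    [[0,0,0.0037],[0,0,0]],
    [[0,0,0.0037],[0,0,0]],
  ],
)

```text
time_s: 7.7
tool_pos: [0.5784, -0.3126, 0.0351]
ee_rot: [-180.0, -0.0, -89.2]
force: [-0.9, 0.9, 0.6]
grip_width: 0.564
```

Call:
send_rows(
  rows=[
    [[0,0,0],[0,0,0]],
    [[0,0,0],[0,0,0]],
  ],
  grip=0.075,
)

```text
time_s: 7.9
tool_pos: [0.5787, -0.3127, 0.0351]
ee_rot: [-180.0, -0.0, -89.2]
force: [1.0, -0.3, -0.6]
grip_width: 0.715
```

Call:
send_rows(
  rows=[
    [[0,0,-0.03],[0,0,0]],
    [[0,0,-0.07],[0,0,0]],
    [[0,0,-0.11],[0,0,0]],
    [[-0.015,0.003,-0.14],[0,0,0]],
    [[-0.05,0.012,-0.15],[0,0,0]],
  ],
)

```text
time_s: 8.4
tool_pos: [0.5681, -0.2649, 0.189]
ee_rot: [-179.6, -0.2, -89.3]
force: [0.6, 0.8, 0.1]
grip_width: 0.814
```

```bash
python3 -c "
from h import *
plan(.506,-.0217,.18,-89.2)"
```

```text
t 8.4 pos [ 0.5681 -0.2649  0.189 ] rot [-179.63   -0.21  -89.28] F [0.62 0.78 0.06] g 74.8
shift [-0.244   0.0591  0.0077] turn [-0.0065 -0.0037 -0.0013] dist 0.251
```

Call:
send_rows(
  rows=[
    [[-0.045,0.011,0],[0,0,0]],
    [[-0.09,0.022,0],[0,0,0]],
    [[-0.135,0.033,0],[0,0,0]],
    [[-0.18,0.044,0],[0,0,0]],
    [[-0.21,0.051,0],[0,0,0]],
  ],
)

```text
time_s: 8.9
tool_pos: [0.5106, -0.0511, 0.1851]
ee_rot: [-180.0, 0.0, -89.1]
force: [0.3, -0.0, -0.9]
grip_width: 0.815
```

Call:
send_rows(
  rows=[
    [[-0.024,0.006,0.005],[0,0,0]],
    [[-0.034,0.0085,0.005],[0,0,0]],
    [[-0.034,0.0085,0.005],[0,0,0]],
    [[-0.034,0.0085,0.005],[0,0,0]],
  ],
)

```text
time_s: 9.3
tool_pos: [0.5032, -0.0202, 0.1802]
ee_rot: [-180.0, -0.0, -89.1]
force: [-0.4, 0.4, 0.4]
grip_width: 0.817
```

```bash
python3 -c "
from h import *
snap('wrist','w4')
plan(.506,-.0217,.0533,-89.2)"
```

```text
t 9.35 pos [ 0.5032 -0.0205  0.1801] rot [-1.7996e+02 -2.0000e-02 -8.9190e+01] F [0.68 0.14 0.55] g 74.8
shift [ 0.0012 -0.0026  0.1268] turn [-0.0007 -0.0004  0.0002] dist 0.127
```

View pics/w4.png

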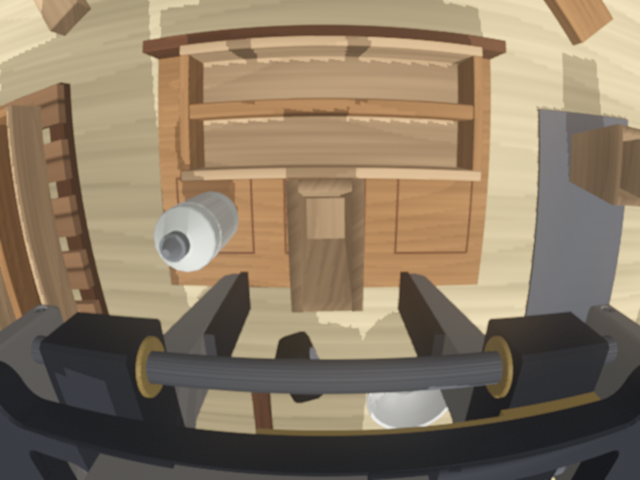

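Call:
send_rows(
  rows=[
    [[0.0012,-0.0026,0.03],[0,0,0]],
    [[0.0012,-0.0026,0.065],[0,0,0]],
    [[0.0012,-0.0026,0.1],[0,0,0]],
    [[0.0012,-0.0026,0.12],[0,0,0]],
    [[0.0012,-0.0026,0.1268],[0,0,0]],
  ],
)

```text
time_s: 9.85
tool_pos: [0.5042, -0.0218, 0.051]
ee_rot: [179.8, 0.0, -89.2]
force: [-1.0, 0.3, 0.3]
grip_width: 0.815
```

Call:
send_rows(
  rows=[
    [[0,0,0],[0,0,0]],
    [[0,0,0],[0,0,0]],
    [[0,0,0],[0,0,0]],
    [[0,0,0],[0,0,0]],
  ],
  grip=0.03,
)

```text
time_s: 10.25
tool_pos: [0.5063, -0.021, 0.0543]
ee_rot: [-179.9, -0.0, -89.2]
force: [-0.2, -1.7, 4.2]
grip_width: 0.544
```

```bash
python3 -c "
from h import *
plan(.506,-.0217,.0533,-89.2)"
```

```text
t 10.25 pos [ 0.5063 -0.021   0.0543] rot [-1.7987e+02 -2.0000e-02 -8.9160e+01] F [-0.19 -1.67  4.21] g 50.0
shift [0.0007 0.0003 0.001 ] turn [-0.0024 -0.0004  0.0008] dist 0.001
```

Call:
send_rows(
  rows=[
    [[0,0,-0.008],[0,0,0]],
    [[0,0,-0.03],[0,0,0]],
    [[0,0,-0.055],[0,0,0]],
    [[0,0,-0.075],[0,0,0]],
    [[0.005,0,-0.085],[0,0,0]],
  ],
)

```text
time_s: 10.75
tool_pos: [0.506, -0.0255, 0.1403]
ee_rot: [-179.9, 0.0, -89.1]
force: [-0.2, -0.6, -2.7]
grip_width: 0.542
```

```bash
python3 -c "
from h import *
plan(.479,-.32,.1385,-89.2)"
```

```text
t 10.75 pos [ 0.506  -0.0255  0.1403] rot [-179.86    0.    -89.13] F [-0.24 -0.56 -2.72] g 49.8
shift [0.294  0.0315 0.0017] turn [-0.0025  0.      0.0013] dist 0.296
```

Call:
send_rows(
  rows=[
    [[0.02,0.002,0],[0,0,0]],
    [[0.05,0.005,0],[0,0,0]],
    [[0.09,0.01,0],[0,0,0]],
    [[0.13,0.014,0],[0,0,0]],
    [[0.17,0.018,0],[0,0,0]],
  ],
)

```text
time_s: 11.25
tool_pos: [0.489, -0.1975, 0.138]
ee_rot: [180.0, 0.0, -89.1]
force: [-0.0, 0.8, -3.1]
grip_width: 0.541
```

Call:
send_rows(
  rows=[
    [[0.04,0.0045,0],[0,0,0]],
    [[0.075,0.008,0],[0,0,0]],
    [[0.105,0.011,0],[0,0,0]],
    [[0.12,0.0128,0.008],[0,0,0]],
    [[0.1235,0.0133,0.025],[0,0,0]],
  ],
)

```text
time_s: 11.75
tool_pos: [0.4785, -0.3219, 0.1134]
ee_rot: [-179.9, -0.1, -89.3]
force: [0.6, 0.2, -3.8]
grip_width: 0.546
```

Call:
send_rows(
  rows=[
    [[0,0,0.02],[0,0,0]],
    [[0,0,0.04],[0,0,0]],
    [[0,0,0.055],[0,0,0]],
    [[0,0,0.06],[0,0,0]],
    [[0,0,0.06],[0,0,0]],
  ],
)

```text
time_s: 12.25
tool_pos: [0.4778, -0.3191, 0.0523]
ee_rot: [179.9, 0.1, -89.1]
force: [-0.2, -0.3, -2.0]
grip_width: 0.551
```

```bash
python3 -c "
from h import *
plan(.479,-.32,.0455,-89.2)"
```

```text
t 12.25 pos [ 0.4778 -0.3191  0.0523] rot [ 1.7992e+02  6.0000e-02 -8.9150e+01] F [-0.2  -0.27 -2.01] g 50.6
shift [ 0.0009 -0.0012  0.0068] turn [0.0014 0.0011 0.0009] dist 0.007
```

Call:
send_rows(
  rows=[
    [[0,0,0.003],[0,0,0]],
    [[0,0,0.006],[0,0,0]],
    [[0,0,0.008],[0,0,0]],
    [[0,0,0.008],[0,0,0]],
    [[0,0,0.008],[0,0,0]],
  ],
)

```text
time_s: 12.75
tool_pos: [0.4787, -0.32, 0.0462]
ee_rot: [-179.9, -0.0, -89.2]
force: [-1.0, 1.3, 5.2]
grip_width: 0.55
```

Call:
send_rows(
  rows=[
    [[0,0,0],[0,0,0]],
    [[0,0,0],[0,0,0]],
    [[0,0,0],[0,0,0]],
  ],
  grip=0.075,
)

```text
time_s: 13.05
tool_pos: [0.4785, -0.3198, 0.0453]
ee_rot: [-180.0, -0.0, -89.2]
force: [0.5, 0.3, -0.1]
grip_width: 0.781
```

Call:
send_rows(
  rows=[
    [[0,0,-0.03],[0,0,0]],
    [[0,0,-0.07],[0,0,0]],
    [[0,0,-0.11],[0,0,0]],
    [[0,0,-0.13],[0,0,0]],
    [[-0.03,0,-0.135],[0,0,0]],
  ],
)

```text
time_s: 13.55
tool_pos: [0.4799, -0.2926, 0.1834]
ee_rot: [-179.7, -0.2, -89.3]
force: [-0.1, -0.4, -0.3]
grip_width: 0.819
```

```bash
python3 -c "
from h import *
plan(.503,.0834,.18,-89.2)"
```

```text
t 13.55 pos [ 0.4799 -0.2926  0.1834] rot [-179.69   -0.24  -89.28] F [-0.06 -0.37 -0.25] g 75.2
shift [-0.3757 -0.0278  0.002 ] turn [-0.0053 -0.0041 -0.0014] dist 0.377
```

Call:
send_rows(
  rows=[
    [[-0.045,-0.003,0],[0,0,0]],
    [[-0.09,-0.006,0],[0,0,0]],
    [[-0.135,-0.01,0],[0,0,0]],
    [[-0.18,-0.013,0],[0,0,0]],
    [[-0.22,-0.016,0],[0,0,0]],
  ],
)

```text
time_s: 14.05
tool_pos: [0.4905, -0.0675, 0.1802]
ee_rot: [-180.0, 0.0, -89.2]
force: [0.8, -0.3, -0.9]
grip_width: 0.819
```

Call:
send_rows(
  rows=[
    [[-0.04,-0.003,0],[0,0,0]],
    [[-0.08,-0.006,0],[0,0,0]],
    [[-0.115,-0.009,0],[0,0,0]],
    [[-0.14,-0.011,0],[0,0,0]],
    [[-0.152,-0.012,0],[0,0,0]],
  ],
)

```text
time_s: 14.55
tool_pos: [0.5005, 0.0846, 0.1801]
ee_rot: [-180.0, 0.0, -89.1]
force: [-0.2, 0.8, -0.2]
grip_width: 0.819
```

Call:
send_rows(
  rows=[
    [[0,0,0],[0,0,0]],
    [[0,0,0],[0,0,0]],
    [[0,0,0],[0,0,0]],
  ],
)

```text
time_s: 14.85
tool_pos: [0.5003, 0.0816, 0.18]
ee_rot: [180.0, -0.0, -89.2]
force: [0.2, 0.7, 0.2]
grip_width: 0.817
```

```bash
python3 -c "
from h import *
snap('wrist','w5')
plan(.503,.0834,.048,-89.2)"
```

```text
t 14.9 pos [0.5004 0.0815 0.18  ] rot [ 1.7999e+02 -2.0000e-02 -8.9240e+01] F [ 0.93 -0.39 -0.44] g 75.0
shift [-0.0019 -0.0027  0.132 ] turn [ 0.0002 -0.0003 -0.0006] dist 0.132
```

View pics/w5.png

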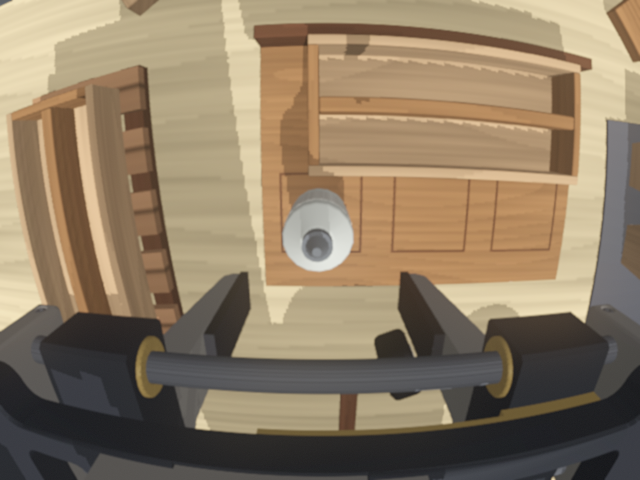

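```bash
python3 - <<'E'
from h import *
f=load('w5')
cv2.imwrite('pics/w5c.png',cv2.resize(f['frame'][170:290,260:380,::-1],None,fx=5,fy=5,interpolation=cv2.INTER_CUBIC))
for x in (.500,.503,.506):
    for y in (.0815,.0834):
        P=np.array([[x,y,.127]]);a=np.linspace(0,2*np.pi,60)
        c=np.c_[x+.026*np.cos(a),y+.026*np.sin(a),0*a+.092]
        q=w2p(f,c,True);print(x,y,w2p(f,P,True).round(1),q.min(0).round(1),q.max(0).round(1))
E
```

```text
0.5 0.0815 [[325.1 259.4]] [289.  208.6] [360.8 277.7]
0.5 0.0834 [[322.1 259.3]] [286.4 208.6] [358.2 277.7]
0.503 0.0815 [[325.1 254.9]] [288.9 204.4] [360.9 273.9]
0.503 0.0834 [[322.1 254.8]] [286.3 204.4] [358.3 273.9]
0.506 0.0815 [[325.2 250.3]] [288.9 200.2] [361.1 270.1]
0.506 0.0834 [[322.2 250.3]] [286.3 200.2] [358.5 270.1]
```

View pics/w5c.png

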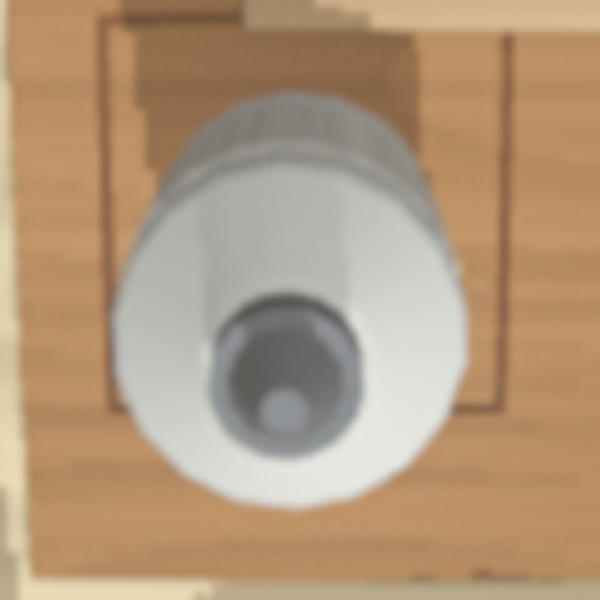

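```bash
python3 - <<'E'
from h import *
f=load('w5'); C=lambda p,z:clk(f,p,z,5,(260,170))
print(f['tcp'],f['pose'].round(4))
print(C([(112,408),(500,408),(100,18)],.012).round(4).tolist(), C([(284,411)],.127))
print(clk(f,[(267,285.5),(557,279)],.012).round(4))
# tcp projected, pads
print(w2p(f,f['tcp']+[[0,0,0]],True))
f=load('w2'); print(f['tcp'],(f['pose'][:3,3]-f['tcp']))
f=load('w4'); C=lambda p,z:clk(f,p,z)
print(clk(f,[(289,310),(364,310),(366,179),(285,179)],.117).round(4).tolist())
print(clk(f,[(172,284),(478,283)],.012).round(4))
E
```

```text
[0.50036061 0.08153606 0.18002482] [[ 1.310e-02  9.655e-01  2.601e-01  5.740e-01]
 [-9.999e-01  1.250e-02  3.900e-03  8.340e-02]
 [ 5.000e-04 -2.601e-01  9.656e-01  3.498e-01]
 [ 0.000e+00  0.000e+00  0.000e+00  1.000e+00]]
[[0.469, 0.1214], [0.47, 0.0473], [0.5433, 0.1228]] [[0.50468382 0.08676241]]
[[ 0.4336  0.1375]
 [ 0.4383 -0.1828]]
[[325.42238651 292.32230048]]
[ 0.4288959  -0.02577828  0.29825563] [0.07366375 0.00230218 0.1678424 ]
[[0.4619, 0.0041], [0.4626, -0.0481], [0.553, -0.0454], [0.5523, 0.0057]]
[[ 0.4342  0.1373]
 [ 0.4397 -0.1811]]
```

Call:
send_rows(
  rows=[
    [[-0.0047,-0.0042,0.02],[0,0,0]],
    [[-0.0047,-0.0042,0.06],[0,0,0]],
    [[-0.0047,-0.0042,0.1],[0,0,0]],
    [[-0.0047,-0.0042,0.125],[0,0,0]],
    [[-0.0047,-0.0042,0.132],[0,0,0]],
  ],
)

```text
time_s: 15.4
tool_pos: [0.5027, 0.0862, 0.0456]
ee_rot: [179.7, -0.0, -89.2]
force: [-0.3, -0.4, -0.2]
grip_width: 0.82
```

Call:
send_rows(
  rows=[
    [[0,0,0],[0,0,0]],
    [[0,0,0],[0,0,0]],
    [[0,0,0],[0,0,0]],
    [[0,0,0],[0,0,0]],
  ],
  grip=0.03,
)

```text
time_s: 15.8
tool_pos: [0.5058, 0.0874, 0.0495]
ee_rot: [-179.8, 0.0, -89.2]
force: [0.2, -2.7, 5.2]
grip_width: 0.561
```

```bash
python3 -c "
from h import *
plan(.5045,.0863,.048,-89.2)"
```

```text
t 15.8 pos [0.5058 0.0874 0.0495] rot [-1.7984e+02  1.0000e-02 -8.9160e+01] F [ 0.19 -2.73  5.18] g 51.5
shift [0.0011 0.0014 0.0015] turn [-0.0029  0.0001  0.0007] dist 0.002
```

Call:
send_rows(
  rows=[
    [[0,0,0],[0,0,0]],
    [[0,0,0],[0,0,0]],
    [[0,0,0],[0,0,0]],
  ],
)

```text
time_s: 16.1
tool_pos: [0.5058, 0.0874, 0.0495]
ee_rot: [-179.8, 0.0, -89.1]
force: [-0.2, -2.1, 8.1]
grip_width: 0.558
```

Call:
send_rows(
  rows=[
    [[0,0,-0.008],[0,0,0]],
    [[0,0,-0.03],[0,0,0]],
    [[0,0,-0.055],[0,0,0]],
    [[0,0,-0.078],[0,0,0]],
    [[0.005,0,-0.09],[0,0,0]],
  ],
)

```text
time_s: 16.6
tool_pos: [0.5053, 0.0829, 0.1403]
ee_rot: [-179.9, 0.0, -89.1]
force: [0.3, 0.1, -2.8]
grip_width: 0.559
```

```bash
python3 -c "
from h import *
plan(.382,-.327,.138,-89.2)"
```

```text
t 16.6 pos [0.5053 0.0829 0.1403] rot [-1.7986e+02  4.0000e-02 -8.9130e+01] F [ 0.34  0.13 -2.8 ] g 51.4
shift [0.4079 0.1295 0.0017] turn [-0.0024  0.0006  0.0012] dist 0.428
```

Call:
send_rows(
  rows=[
    [[0.02,0.01,0],[0,0,0]],
    [[0.05,0.03,0],[0,0,0]],
    [[0.085,0.05,0],[0,0,0]],
    [[0.12,0.07,0],[0,0,0]],
    [[0.155,0.09,0],[0,0,0]],
  ],
)

```text
time_s: 17.1
tool_pos: [0.4154, -0.075, 0.138]
ee_rot: [180.0, 0.0, -89.1]
force: [1.3, -0.9, -3.5]
grip_width: 0.558
```

Call:
send_rows(
  rows=[
    [[0.04,0.012,0],[0,0,0]],
    [[0.08,0.022,0],[0,0,0]],
    [[0.12,0.03,0],[0,0,0]],
    [[0.16,0.036,0],[0,0,0]],
    [[0.195,0.038,0],[0,0,0]],
  ],
)

```text
time_s: 17.6
tool_pos: [0.3804, -0.2712, 0.138]
ee_rot: [180.0, 0.0, -89.2]
force: [0.8, 0.6, -2.5]
grip_width: 0.561
```

Call:
send_rows(
  rows=[
    [[0.03,0.0015,0],[0,0,0]],
    [[0.05,0.0015,0.005],[0,0,0]],
    [[0.058,0.0015,0.025],[0,0,0]],
    [[0.058,0.0015,0.05],[0,0,0]],
    [[0.058,0.0015,0.075],[0,0,0]],
  ],
)

```text
time_s: 18.1
tool_pos: [0.3806, -0.3278, 0.0623]
ee_rot: [-180.0, -0.0, -89.2]
force: [0.6, 0.2, -4.3]
grip_width: 0.558
```

```bash
python3 -c "
from h import *
plan(.382,-.327,.04,-89.2)"
```

```text
t 18.1 pos [ 0.3806 -0.3278  0.0623] rot [-179.99   -0.    -89.21] F [ 0.61  0.16 -4.25] g 51.3
shift [-0.0008 -0.0014  0.0223] turn [-0.0002 -0.0001 -0.0002] dist 0.022
```

Call:
send_rows(
  rows=[
    [[0,0,0.01],[0,0,0]],
    [[0,0,0.017],[0,0,0]],
    [[0,0,0.0205],[0,0,0]],
    [[0,0,0.0228],[0,0,0]],
    [[0,0,0.023],[0,0,0]],
  ],
)

```text
time_s: 18.6
tool_pos: [0.3815, -0.3278, 0.0414]
ee_rot: [-180.0, -0.0, -89.2]
force: [-3.1, 1.5, 7.7]
grip_width: 0.558
```

Call:
send_rows(
  rows=[
    [[0,0,0],[0,0,0]],
    [[0,0,0],[0,0,0]],
    [[0,0,0],[0,0,0]],
  ],
)

```text
time_s: 18.9
tool_pos: [0.3815, -0.3278, 0.0414]
ee_rot: [-180.0, -0.1, -89.2]
force: [-3.3, 1.9, 6.5]
grip_width: 0.557
```

Down on the mat (contact force ~7 N). Release and rise, then look.

Call:
send_rows(
  rows=[
    [[0,0,0],[0,0,0]],
    [[0,0,0],[0,0,0]],
    [[0,0,0],[0,0,0]],
  ],
  grip=0.075,
)

```text
time_s: 19.2
tool_pos: [0.3816, -0.3277, 0.0405]
ee_rot: [-179.9, -0.0, -89.2]
force: [0.3, 0.9, -0.9]
grip_width: 0.797
```

Call:
send_rows(
  rows=[
    [[0,0,-0.03],[0,0,0]],
    [[0,0,-0.07],[0,0,0]],
    [[0,0,-0.12],[0,0,0]],
    [[0,0,-0.17],[0,0,0]],
    [[-0.03,0,-0.2],[0,0,0]],
  ],
)

```text
time_s: 19.7
tool_pos: [0.3823, -0.3, 0.2443]
ee_rot: [-179.7, -0.3, -89.3]
force: [0.9, 0.1, -0.0]
grip_width: 0.814
```

```bash
python3 -c "
from h import *
snap('top','t2');snap('scene','s3')
plan(.55,-.03,.25,0.8)"
```

```text
t 19.8 pos [ 0.3823 -0.297   0.2445] rot [-179.66   -0.21  -89.13] F [-0.93 -0.26  0.49] g 74.9
shift [-0.2644 -0.1718 -0.0055] turn [-0.0017 -0.0075 -1.5696] dist 0.315
```

View pics/t2.png

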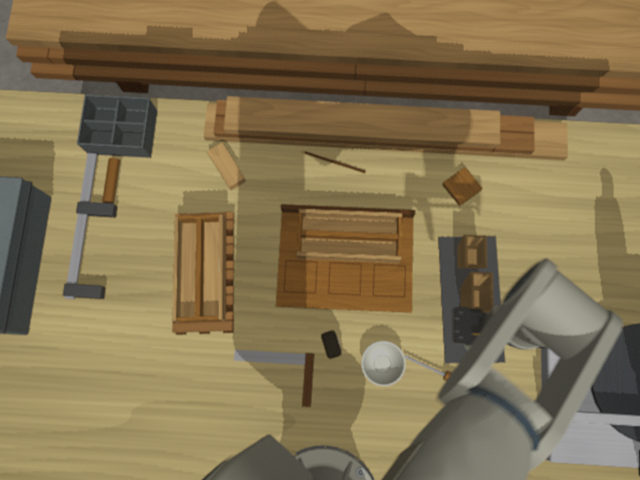

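View pics/s3.png

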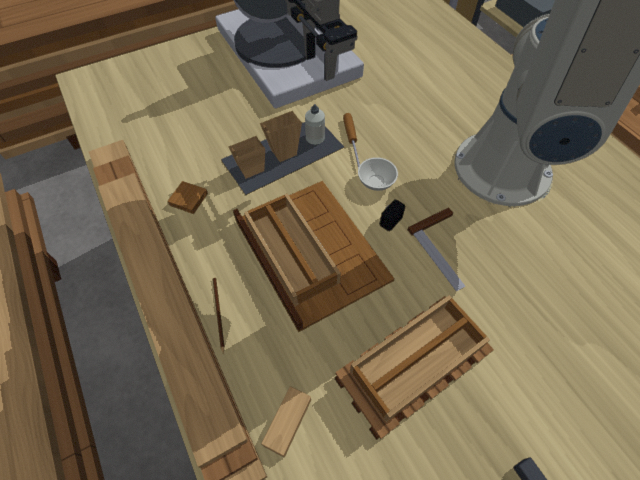

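```bash
python3 -c "
from h import *
plan(.42,.31,.30,-84)"
```

```text
t 19.8 pos [ 0.3823 -0.297   0.2445] rot [-179.66   -0.21  -89.13] F [-0.93 -0.26  0.49] g 74.9
shift [-0.6062 -0.0472 -0.0575] turn [-0.0057 -0.004  -0.0896] dist 0.611
```

Call:
send_rows(
  rows=[
    [[-0.045,-0.003,-0.004],[0,0,0]],
    [[-0.09,-0.007,-0.01],[0,0,0]],
    [[-0.135,-0.01,-0.015],[0,0,0]],
    [[-0.18,-0.014,-0.02],[0,0,0]],
    [[-0.225,-0.017,-0.025],[0,0,0]],
  ],
)

```text
time_s: 20.3
tool_pos: [0.394, -0.0708, 0.2644]
ee_rot: [180.0, 0.0, -89.2]
force: [-0.0, -0.3, 0.4]
grip_width: 0.814
```

Call:
send_rows(
  rows=[
    [[-0.045,-0.003,-0.004],[0,0,0]],
    [[-0.09,-0.007,-0.01],[0,0,0]],
    [[-0.135,-0.01,-0.015],[0,0,0]],
    [[-0.18,-0.014,-0.02],[0,0,0]],
    [[-0.225,-0.017,-0.025],[0,0,0]],
  ],
)

```text
time_s: 20.8
tool_pos: [0.4078, 0.1547, 0.2893]
ee_rot: [180.0, -0.0, -89.1]
force: [1.6, -0.3, 0.2]
grip_width: 0.818
```

```bash
python3 -c "
from h import *
plan(.42,.31,.30,-84)"
```

```text
t 20.8 pos [0.4078 0.1547 0.2893] rot [ 1.7997e+02 -3.0000e-02 -8.9140e+01] F [ 1.56 -0.26  0.15] g 75.2
shift [-0.1551 -0.0145 -0.0107] turn [ 0.0005 -0.0005 -0.0897] dist 0.156
```

Call:
send_rows(
  rows=[
    [[-0.04,-0.003,-0.003],[0,0,-0.03]],
    [[-0.08,-0.007,-0.006],[0,0,-0.06]],
    [[-0.12,-0.01,-0.01],[0,0,-0.09]],
    [[-0.145,-0.014,-0.0107],[0,0,-0.09]],
    [[-0.155,-0.0145,-0.0107],[0,0,-0.09]],
  ],
)

```text
time_s: 21.3
tool_pos: [0.4204, 0.3102, 0.2995]
ee_rot: [179.9, -0.0, -83.9]
force: [0.8, 0.2, -0.4]
grip_width: 0.818
```

Call:
send_rows(
  rows=[
    [[0,0,0],[0,0,0]],
    [[0,0,0],[0,0,0]],
    [[0,0,0],[0,0,0]],
  ],
)

```text
time_s: 21.6
tool_pos: [0.4203, 0.3069, 0.3005]
ee_rot: [180.0, -0.0, -84.1]
force: [0.6, 1.5, 0.5]
grip_width: 0.817
```

```bash
python3 -c "
from h import *
f=snap('wrist','w6'); plan(.42,.31,.3,-84)
cv2.imwrite('pics/w6c.png',cv2.resize(f['frame'][30:230,190:430,::-1],None,fx=3,fy=3,interpolation=cv2.INTER_CUBIC))"
```

```text
t 21.65 pos [0.4204 0.307  0.3007] rot [ 1.7999e+02 -2.0000e-02 -8.4080e+01] F [-0.09  0.29 -0.02] g 74.7
shift [-0.003   0.      0.0007] turn [ 0.0001 -0.0003 -0.0014] dist 0.003
```

View pics/w6.png

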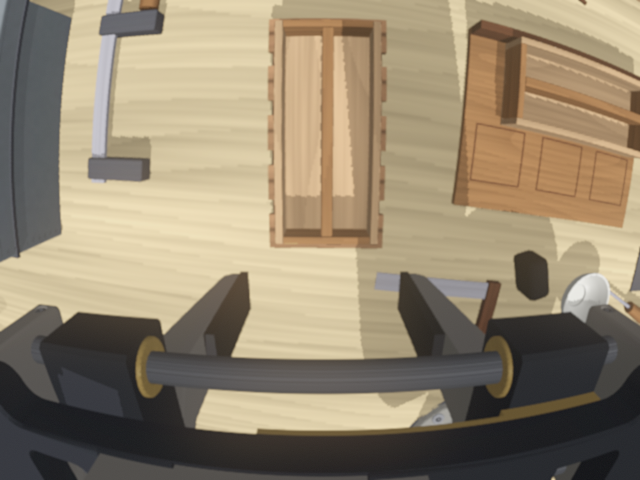

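View pics/w6c.png

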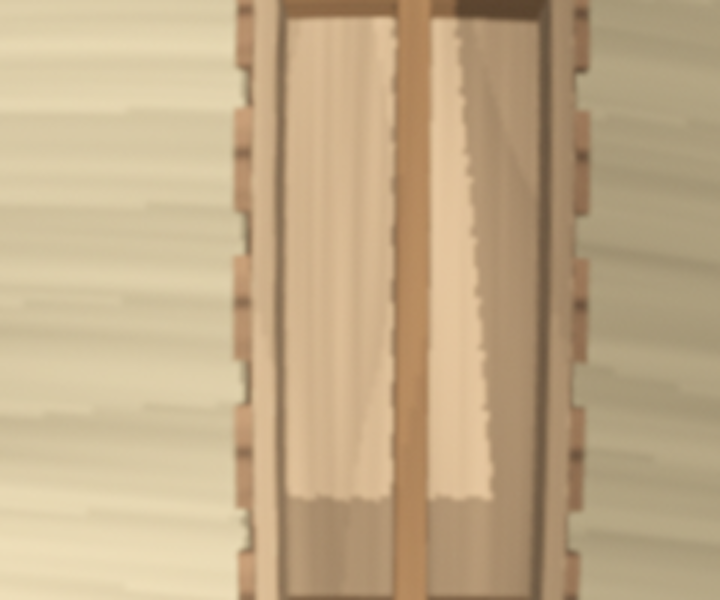

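```bash
python3 -c "
from h import *
f=load('w6')['frame'][:,:,::-1]
a=cv2.resize(f[12:62,260:400],None,fx=5,fy=5,interpolation=cv2.INTER_CUBIC)
b=cv2.resize(f[205:255,260:400],None,fx=5,fy=5,interpolation=cv2.INTER_CUBIC)
cv2.imwrite('pics/w6d.png',np.vstack([a,b]))"
```

```text
(no output)
```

View pics/w6d.png

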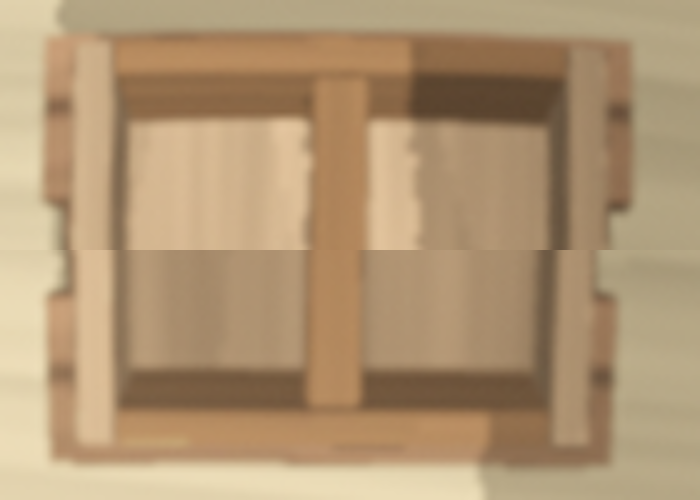

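```bash
python3 - <<'E'
from h import *
f=load('w6')
A=lambda p:clk(f,p,.087,5,(260,12)); B=lambda p:clk(f,[(x,y-250) for x,y in p],.087,5,(260,205))
def show(n,fl,fr,nl,nr):
    far=A([fl,fr]);near=B([nl,nr]); q=np.vstack([far,near])
    ax=far.mean(0)-near.mean(0); print(n,q.round(4).tolist(),'c',q.mean(0).round(4),'L',np.linalg.norm(ax).round(4),'W',np.linalg.norm(far[0]-far[1]).round(4),np.linalg.norm(near[0]-near[1]).round(4),'yaw',np.degrees(np.arctan2(ax[1],ax[0])).round(2))
show('outer',(74,38),(606,42),(76,447),(589,447))
show('inner',(116,76),(567,78),(118,406),(553,408))
show('div',(314,75),(367,75),(306,407),(361,407))
f['fish']=True
t=load('t1');  # top view
cv2.imwrite('pics/t1p.png',cv2.resize(t['frame'][200:340,165:245,::-1],None,fx=4.2,fy=4.2,interpolation=cv2.INTER_CUBIC))
E
```

```text
outer [[0.6178, 0.3788], [0.6288, 0.2694], [0.3783, 0.3559], [0.3896, 0.2456]] c [0.5036 0.3124] L 0.2405 W 0.11 0.1108 yaw 5.56
inner [[0.6097, 0.369], [0.6192, 0.2767], [0.3883, 0.3475], [0.3975, 0.2547]] c [0.5037 0.312 ] L 0.2226 W 0.0928 0.0933 yaw 5.62
div [[0.6132, 0.3285], [0.6144, 0.3177], [0.3922, 0.3074], [0.3934, 0.2957]] c [0.5033 0.3123] L 0.222 W 0.0109 0.0117 yaw 5.57
```

View pics/t1p.png

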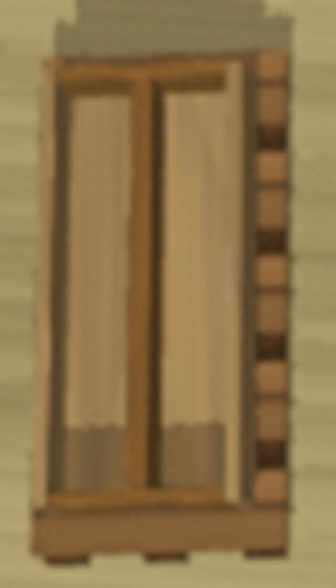

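```bash
python3 -c "
from h import *
plan(.48,.19,.27,-56)"
```

```text
t 21.65 pos [0.4204 0.307  0.3007] rot [ 1.7999e+02 -2.0000e-02 -8.4080e+01] F [-0.09  0.29 -0.02] g 74.7
shift [ 0.1225 -0.0473  0.0307] turn [ 2.0e-04 -3.0e-04 -4.9e-01] dist 0.135
```

Call:
send_rows(
  rows=[
    [[0.022,-0.008,0.006],[0,0,-0.1]],
    [[0.045,-0.017,0.012],[0,0,-0.2]],
    [[0.07,-0.027,0.018],[0,0,-0.3]],
    [[0.095,-0.037,0.024],[0,0,-0.4]],
    [[0.1225,-0.0473,0.031],[0,0,-0.49]],
  ],
  grip=0.04,
)

```text
time_s: 22.15
tool_pos: [0.4805, 0.1896, 0.2699]
ee_rot: [-180.0, -0.0, -55.7]
force: [0.8, 0.4, -0.0]
grip_width: 0.44
```

```bash
python3 -c "
from h import *
plan(.54,.08,.23,-28)"
```

```text
t 22.15 pos [0.4805 0.1896 0.2699] rot [-1.7995e+02 -1.0000e-02 -5.5740e+01] F [ 0.85  0.42 -0.04] g 40.4
shift [0.1241 0.0126 0.0399] turn [-8.000e-04 -4.000e-04 -4.842e-01] dist 0.131
```

Call:
send_rows(
  rows=[
    [[0.025,0.0025,0.008],[0,0,-0.1]],
    [[0.05,0.005,0.016],[0,0,-0.2]],
    [[0.075,0.0075,0.024],[0,0,-0.3]],
    [[0.1,0.01,0.032],[0,0,-0.4]],
    [[0.124,0.0126,0.04],[0,0,-0.485]],
  ],
)

```text
time_s: 22.65
tool_pos: [0.5394, 0.0796, 0.2298]
ee_rot: [-180.0, -0.0, -28.0]
force: [-0.7, 0.8, 0.0]
grip_width: 0.436
```

```bash
python3 -c "
from h import *
plan(.606,-.025,.20,.8)"
```

```text
t 22.65 pos [0.5394 0.0796 0.2298] rot [-1.7999e+02 -3.0000e-02 -2.7990e+01] F [-0.67  0.76  0.  ] g 40.1
shift [0.1079 0.0611 0.0298] turn [-1.000e-04 -6.000e-04 -5.024e-01] dist 0.128
```

Call:
send_rows(
  rows=[
    [[0.022,0.012,0.006],[0,0,-0.1]],
    [[0.047,0.027,0.012],[0,0,-0.2]],
    [[0.075,0.042,0.02],[0,0,-0.3]],
    [[0.1,0.057,0.028],[0,0,-0.42]],
    [[0.108,0.061,0.03],[0,0,-0.502]],
  ],
)

```text
time_s: 23.15
tool_pos: [0.606, -0.0264, 0.1991]
ee_rot: [180.0, 0.0, 0.7]
force: [0.3, 0.6, 0.2]
grip_width: 0.436
```

Call:
send_rows(
  rows=[
    [[0,0,0],[0,0,0]],
    [[0,0,0],[0,0,0]],
    [[0,0,0],[0,0,0]],
  ],
)

```text
time_s: 23.45
tool_pos: [0.6052, -0.0229, 0.2002]
ee_rot: [-180.0, -0.0, 0.5]
force: [0.7, 0.2, 0.8]
grip_width: 0.437
```

```bash
python3 -c "
from h import *
snap('wrist','w7')
plan(.606,-.025,.038,.8)"
```

```text
t 23.5 pos [ 0.6053 -0.0227  0.2002] rot [-1.8e+02 -2.0e-02  5.6e-01] F [-0.12 -0.58 -0.1 ] g 39.9
shift [0.0006 0.0024 0.1622] turn [-0.0001 -0.0004 -0.0042] dist 0.162
```

View pics/w7.png

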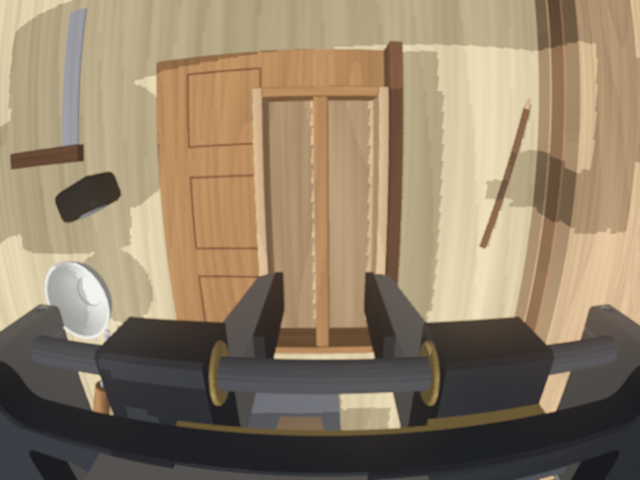

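```bash
python3 - <<'E'
from h import *
f=load('w7'); print(w2p(f,f['tcp'],True))
cv2.imwrite('pics/w7c.png',cv2.resize(f['frame'][75:360,240:400,::-1],None,fx=2.1,fy=2.1,interpolation=cv2.INTER_CUBIC))
E
```

```text
[[322.59357717 292.21733567]]
```

View pics/w7c.png

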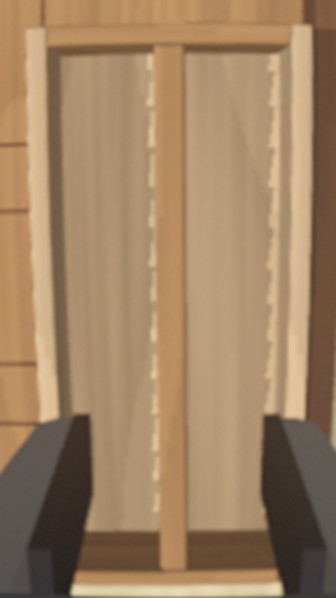

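```bash
python3 - <<'E'
from h import *
f=load('w7'); C=lambda p:clk(f,p,.069,2.1,(240,75))
for n,p in [('far rim',[(26,27),(311,25)]),('div far',[(155,46),(185,46)]),('div near',[(160,569),(187,569)]),('near rim mid',[(175,583)])]:
    q=C(p);print(n,q.round(4).tolist(),q.mean(0).round(4))
E
```

```text
far rim [[0.5473, 0.0947], [0.6565, 0.0962]] [0.6019 0.0954]
div far [[0.5969, 0.0862], [0.6083, 0.0863]] [0.6026 0.0863]
div near [[0.5996, -0.1349], [0.6117, -0.1348]] [ 0.6057 -0.1349]
near rim mid [[0.6064, -0.1424]] [ 0.6064 -0.1424]
```

Call:
send_rows(
  rows=[
    [[-0.0004,0.0016,0.03],[0,0,-0.004]],
    [[-0.0004,0.0016,0.065],[0,0,-0.004]],
    [[-0.0004,0.0016,0.1],[0,0,-0.004]],
    [[-0.0004,0.0016,0.125],[0,0,-0.004]],
    [[-0.0004,0.0016,0.14],[0,0,-0.004]],
  ],
)

```text
time_s: 24.0
tool_pos: [0.604, -0.0241, 0.0581]
ee_rot: [-180.0, 0.1, 0.8]
force: [-0.8, -0.2, 1.2]
grip_width: 0.434
```

Call:
send_rows(
  rows=[
    [[0,0,0.01],[0,0,0]],
    [[0,0,0.018],[0,0,0]],
    [[0,0,0.022],[0,0,0]],
    [[0,0,0.022],[0,0,0]],
  ],
)

```text
time_s: 24.4
tool_pos: [0.6055, -0.0247, 0.038]
ee_rot: [180.0, -0.0, 0.8]
force: [0.2, -1.4, 0.3]
grip_width: 0.433
```

Call:
send_rows(
  rows=[
    [[0,0,0],[0,0,0]],
    [[0,0,0],[0,0,0]],
    [[0,0,0],[0,0,0]],
    [[0,0,0],[0,0,0]],
  ],
  grip=0.0,
  force=45,
)

```text
time_s: 24.8
tool_pos: [0.6043, -0.0248, 0.038]
ee_rot: [-180.0, 0.1, 0.9]
force: [-3.4, 0.9, 2.3]
grip_width: 0.128
```

```bash
python3 -c "
from h import *
snap('wrist','w8')
plan(.605,-.0243,.038,.8)"
```

```text
t 24.85 pos [ 0.6044 -0.0248  0.038 ] rot [-1.8e+02  9.0e-02  8.5e-01] F [-4.58 -0.62  6.11] g 11.7
shift [ 0.0007 -0.0005  0.    ] turn [-0.      0.0016  0.0009] dist 0.001
```

View pics/w8.png

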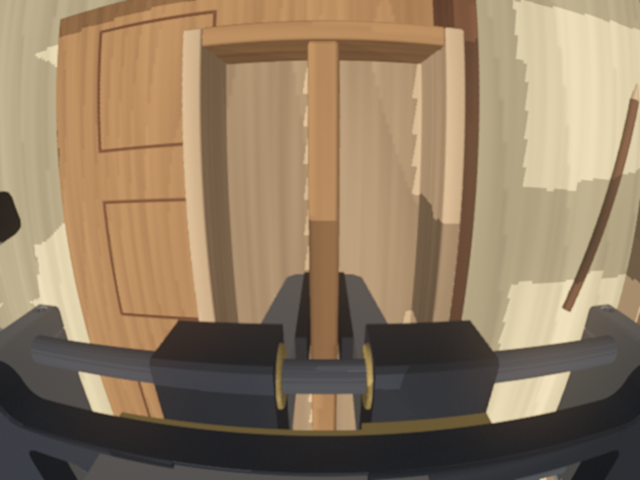

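Call:
send_rows(
  rows=[
    [[0,0,-0.005],[0,0,0]],
    [[0,0,-0.02],[0,0,0]],
    [[0,0,-0.045],[0,0,0]],
    [[0,0,-0.075],[0,0,0]],
    [[0,0,-0.105],[0,0,0]],
  ],
)

```text
time_s: 25.35
tool_pos: [0.605, -0.0247, 0.1444]
ee_rot: [-180.0, 0.0, 0.8]
force: [0.7, -0.4, -6.6]
grip_width: 0.129
```

Call:
send_rows(
  rows=[
    [[0,0,-0.025],[0,0,0]],
    [[0,0,-0.04],[0,0,0]],
    [[0,0,-0.045],[0,0,0]],
    [[0,0,-0.045],[0,0,0]],
    [[0,0,-0.045],[0,0,0]],
  ],
)

```text
time_s: 25.85
tool_pos: [0.6044, -0.0247, 0.1865]
ee_rot: [-180.0, 0.1, 0.8]
force: [0.6, 0.6, -6.2]
grip_width: 0.127
```

```bash
python3 -c "
from h import *
f=snap('wrist','w9');snap('top','t3'); snap('scene','s4')
cv2.imwrite('pics/w9c.png',cv2.resize(f['frame'][15:75,170:480,::-1],None,fx=2.5,fy=5,interpolation=cv2.INTER_CUBIC))
plan(.50,.15,.20,-28)"
```

```text
t 26.0 pos [ 0.6045 -0.0247  0.1864] rot [-1.8e+02  1.2e-01  8.5e-01] F [-0.45  0.8  -6.27] g 11.8
shift [-0.102  -0.1763 -0.0133] turn [5.000e-04 2.100e-03 5.035e-01] dist 0.204
```

View pics/w9.png

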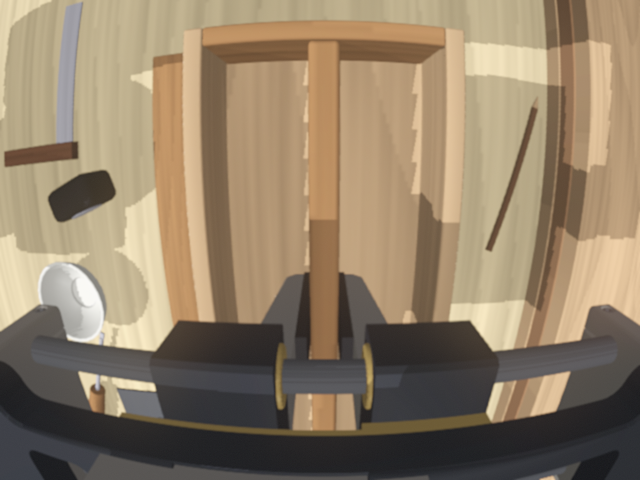

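View pics/w9c.png

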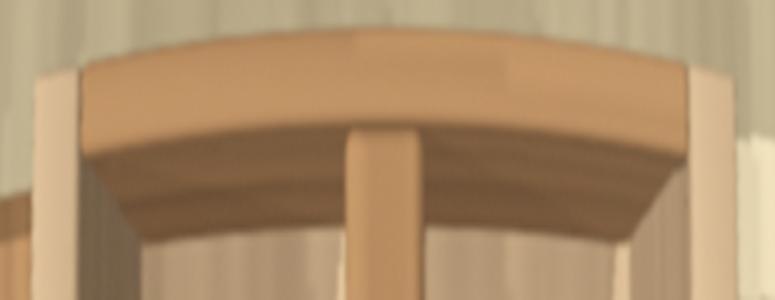

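View pics/s4.png

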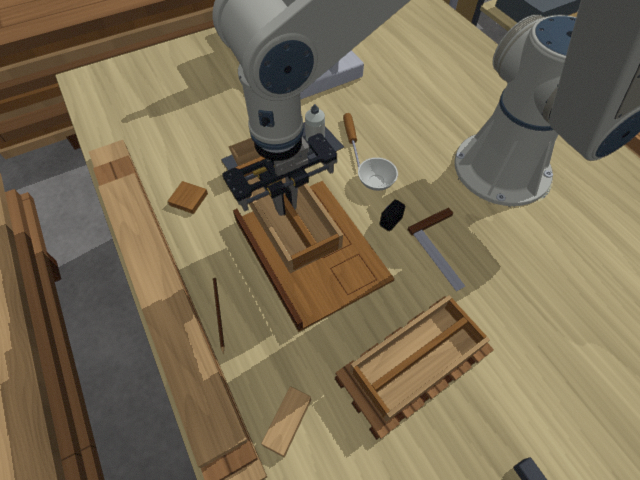

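```bash
python3 - <<'E'
from h import *
f=load('w9'); z=f['tcp'][2]+.031
y=np.radians(.85); X=np.array([np.cos(y),np.sin(y)]);Y=np.array([np.sin(y),-np.cos(y)])
def T(pts):
    for p in pts:
        w=p2w(f,170+p[0]/2.5,15+p[1]/5,z,True)-f['tcp'][:2]; print(p,(w@X).round(4),(w@Y).round(4))
T([(34,77),(734,77),(346,130),(420,130),(373,28),(80,66),(688,66),(82,158),(686,158)])
for u,v in [(309,219),(337,219),(310,270),(337,270)]:
    w=p2w(f,u,v,z,True)-f['tcp'][:2];print((w@X).round(4),(w@Y).round(4))
E
```

```text
(34, 77) -0.0538 -0.1201
(734, 77) 0.0554 -0.1199
(346, 130) -0.0048 -0.1118
(420, 130) 0.0062 -0.1118
(373, 28) -0.0008 -0.1201
(80, 66) -0.046 -0.12
(688, 66) 0.0477 -0.1199
(82, 158) -0.0454 -0.1122
(686, 158) 0.0471 -0.1121
-0.0048 -0.0438
0.006 -0.0438
-0.0046 -0.0231
0.0061 -0.0231
```

```bash
python3 -c "
from h import *
plan(.59,.055,.187,-20)"
```

```text
t 26.0 pos [ 0.6045 -0.0247  0.1864] rot [-1.8e+02  1.2e-01  8.5e-01] F [-0.45  0.8  -6.27] g 11.8
shift [-0.0134 -0.08   -0.0005] turn [3.000e-04 2.200e-03 3.639e-01] dist 0.081
```

Call:
send_rows(
  rows=[
    [[-0.001,-0.006,0],[0,0,0.025]],
    [[-0.003,-0.02,0],[0,0,0.09]],
    [[-0.006,-0.038,0],[0,0,0.18]],
    [[-0.01,-0.058,0],[0,0,0.27]],
    [[-0.0134,-0.08,0],[0,0,0.364]],
  ],
)

```text
time_s: 26.5
tool_pos: [0.5901, 0.0555, 0.1869]
ee_rot: [180.0, 0.1, -20.3]
force: [0.3, -0.5, -5.2]
grip_width: 0.125
```

```bash
python3 -c "
from h import *
plan(.565,.15,.187,-45)"
```

```text
t 26.5 pos [0.5901 0.0555 0.1869] rot [ 1.7996e+02  7.0000e-02 -2.0250e+01] F [ 0.25 -0.5  -5.18] g 11.5
shift [-0.0563 -0.08   -0.0001] turn [0.0009 0.0011 0.432 ] dist 0.098
```

Call:
send_rows(
  rows=[
    [[-0.011,-0.016,0],[0,0,0.09]],
    [[-0.022,-0.032,0],[0,0,0.18]],
    [[-0.033,-0.048,0],[0,0,0.265]],
    [[-0.045,-0.064,0],[0,0,0.35]],
    [[-0.0563,-0.08,0],[0,0,0.432]],
  ],
)

```text
time_s: 27.0
tool_pos: [0.5644, 0.1501, 0.1869]
ee_rot: [179.9, 0.0, -45.0]
force: [-0.0, -0.8, -5.9]
grip_width: 0.126
```

```bash
python3 -c "
from h import *
plan(.535,.24,.187,-68)"
```

```text
t 27.0 pos [0.5644 0.1501 0.1869] rot [ 1.7993e+02  4.0000e-02 -4.4960e+01] F [-0.05 -0.78 -5.86] g 11.6
shift [-0.0843 -0.0428 -0.0001] turn [1.300e-03 4.000e-04 4.022e-01] dist 0.095
```

Call:
send_rows(
  rows=[
    [[-0.018,-0.009,0],[0,0,0.085]],
    [[-0.036,-0.018,0],[0,0,0.17]],
    [[-0.053,-0.027,0],[0,0,0.25]],
    [[-0.07,-0.035,0],[0,0,0.33]],
    [[-0.0843,-0.0428,0],[0,0,0.402]],
  ],
)

```text
time_s: 27.5
tool_pos: [0.5346, 0.2399, 0.1869]
ee_rot: [179.9, 0.0, -68.0]
force: [1.8, 0.2, -5.9]
grip_width: 0.129
```

```bash
python3 -c "
from h import *
plan(.5035,.313,.187,-84.42)"
```

```text
t 27.5 pos [0.5346 0.2399 0.1869] rot [179.92   0.   -67.96] F [ 1.75  0.19 -5.9 ] g 11.9
shift [-0.0794  0.0014 -0.0001] turn [ 1.500e-03 -2.000e-04  2.872e-01] dist 0.079
```

Call:
send_rows(
  rows=[
    [[-0.018,0,0],[0,0,0.07]],
    [[-0.038,0.001,0],[0,0,0.14]],
    [[-0.057,0.001,0],[0,0,0.21]],
    [[-0.072,0.0014,0],[0,0,0.26]],
    [[-0.0794,0.0014,0],[0,0,0.287]],
  ],
)

```text
time_s: 28.0
tool_pos: [0.5032, 0.3132, 0.1869]
ee_rot: [179.9, -0.0, -84.3]
force: [1.0, -0.9, -4.5]
grip_width: 0.127
```

Call:
send_rows(
  rows=[
    [[0,0,0],[0,0,0]],
    [[0,0,0],[0,0,0]],
    [[0,0,0],[0,0,0]],
    [[0,0,0],[0,0,0]],
  ],
)

```text
time_s: 28.4
tool_pos: [0.5043, 0.3117, 0.1876]
ee_rot: [180.0, -0.0, -84.2]
force: [-0.3, -0.2, -5.1]
grip_width: 0.132
```

```bash
python3 -c "
from h import *
f=snap('top','t4')
plan(.5035,.313,.13,-84.42)
snap('wrist','w10')
cv2.imwrite('pics/t4c.png',cv2.resize(f['frame'][180:340,140:300,::-1],None,fx=3.7,fy=3.7,interpolation=cv2.INTER_CUBIC))"
```

```text
t 28.45 pos [0.5043 0.3117 0.1877] rot [ 1.7999e+02 -1.0000e-02 -8.4250e+01] F [-1.05  0.24 -5.83] g 12.0
shift [-0.0014  0.0006  0.0577] turn [ 0.0001 -0.0001  0.0029] dist 0.058
```

View pics/w10.png

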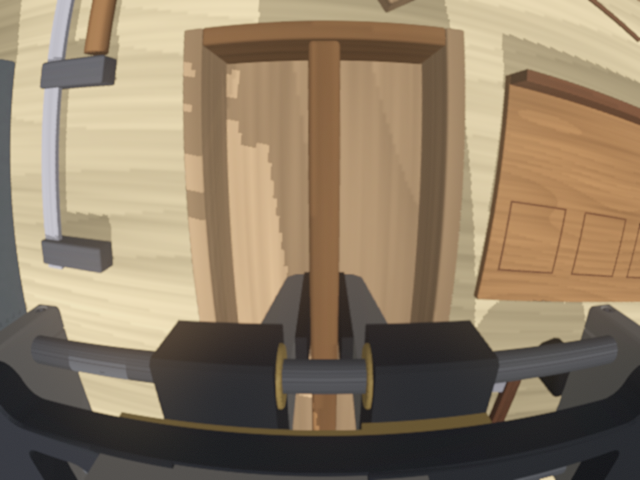

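View pics/t4c.png

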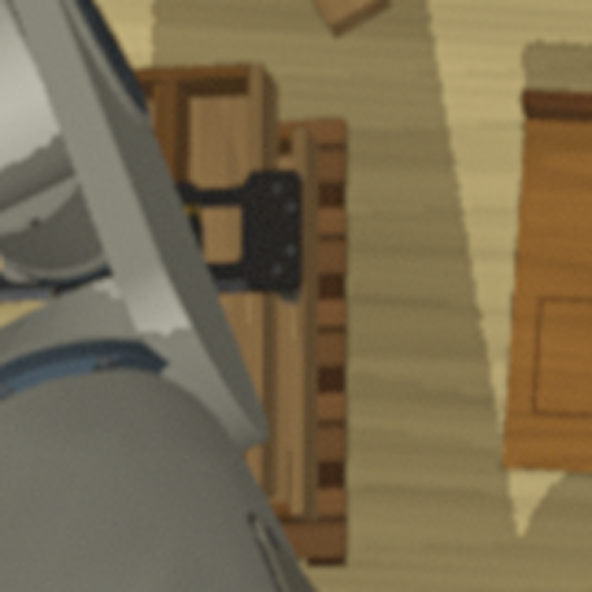

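Call:
send_rows(
  rows=[
    [[-0.0014,0.0006,0.015],[0,0,0.003]],
    [[-0.0014,0.0006,0.035],[0,0,0.003]],
    [[-0.0014,0.0006,0.052],[0,0,0.003]],
    [[-0.0014,0.0006,0.06],[0,0,0.003]],
    [[-0.0014,0.0006,0.062],[0,0,0.003]],
  ],
)

```text
time_s: 29.0
tool_pos: [0.5026, 0.313, 0.1241]
ee_rot: [179.9, -0.1, -84.4]
force: [0.7, -0.4, -5.2]
grip_width: 0.128
```

Call:
send_rows(
  rows=[
    [[0,0,0],[0,0,0]],
    [[0,0,0],[0,0,0]],
    [[0,0,0],[0,0,0]],
    [[0,0,0],[0,0,0]],
  ],
)

```text
time_s: 29.4
tool_pos: [0.5037, 0.3137, 0.1264]
ee_rot: [-179.9, 0.0, -84.4]
force: [0.2, 0.1, -5.4]
grip_width: 0.125
```

```bash
python3 -c "
from h import *
plan(.5035,.313,.113,-84.42)
f=snap('scene','s5')
cv2.imwrite('pics/s5c.png',cv2.resize(f['frame'][270:450,320:520,::-1],None,fx=3.3,fy=3.3,interpolation=cv2.INTER_CUBIC))"
```

```text
t 29.4 pos [0.5037 0.3137 0.1264] rot [-1.7994e+02  3.0000e-02 -8.4410e+01] F [ 0.24  0.07 -5.38] g 11.5
shift [0.0007 0.0003 0.0134] turn [-0.001   0.0005  0.0001] dist 0.013
```

View pics/s5c.png

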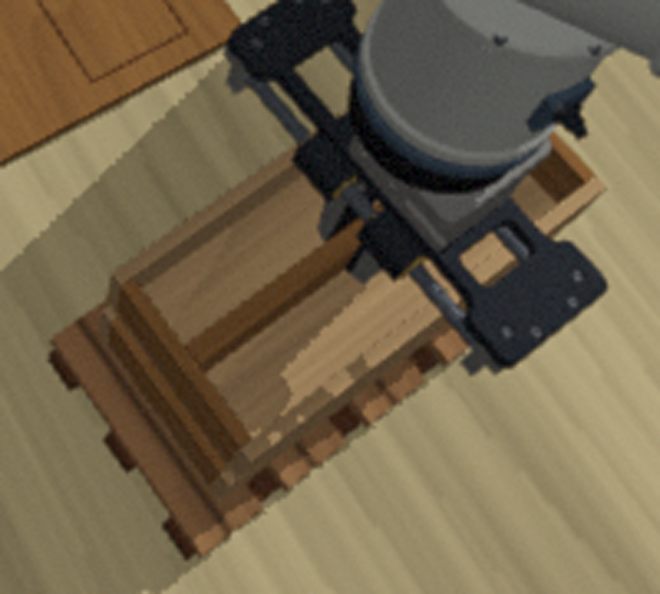

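Call:
send_rows(
  rows=[
    [[0.0004,0.0003,0.004],[0,0,0]],
    [[0.0004,0.0003,0.008],[0,0,0]],
    [[0.0004,0.0003,0.012],[0,0,0]],
    [[0.0004,0.0003,0.015],[0,0,0]],
    [[0.0004,0.0003,0.017],[0,0,0]],
  ],
)

```text
time_s: 29.95
tool_pos: [0.5029, 0.313, 0.1082]
ee_rot: [180.0, -0.0, -84.4]
force: [-0.2, -0.1, -4.8]
grip_width: 0.128
```

Call:
send_rows(
  rows=[
    [[0,0,0.001],[0,0,0]],
    [[0,0,0.003],[0,0,0]],
    [[0,0,0.005],[0,0,0]],
    [[0,0,0.005],[0,0,0]],
  ],
)

```text
time_s: 30.35
tool_pos: [0.503, 0.313, 0.1035]
ee_rot: [180.0, -0.0, -84.4]
force: [0.4, -0.0, -5.7]
grip_width: 0.129
```

```bash
python3 -c "
from h import *
plan(.5035,.313,.101,-84.42)"
```

```text
t 30.35 pos [0.503  0.313  0.1035] rot [ 1.7998e+02 -1.0000e-02 -8.4410e+01] F [ 0.39 -0.02 -5.75] g 11.9
shift [ 0.0001 -0.0005  0.0025] turn [ 0.0003 -0.0002  0.0002] dist 0.003
```

Feet are in with no contact. Down the rest.

Call:
send_rows(
  rows=[
    [[0,0,0.001],[0,0,0]],
    [[0,0,0.002],[0,0,0]],
    [[0,0,0.003],[0,0,0]],
    [[0,0,0.0035],[0,0,0]],
    [[0,0,0.0035],[0,0,0]],
  ],
)

```text
time_s: 30.85
tool_pos: [0.5032, 0.3131, 0.101]
ee_rot: [-180.0, 0.0, -84.4]
force: [-3.5, -2.9, 5.1]
grip_width: 0.126
```

```bash
python3 -c "
from h import *
plan(.5035,.313,.101,-84.42)"
```

```text
t 30.85 pos [0.5032 0.3131 0.101 ] rot [-1.7998e+02  1.0000e-02 -8.4410e+01] F [-3.47 -2.86  5.05] g 11.6
shift [ 0.0001 -0.0003  0.    ] turn [-0.0003  0.0001  0.0002] dist 0.0
```

Seated at the expected height (0.101) with reaction force. Release and rise.

Call:
send_rows(
  rows=[
    [[0,0,0],[0,0,0]],
    [[0,0,0],[0,0,0]],
    [[0,0,0],[0,0,0]],
  ],
  grip=0.04,
  force=25,
)

```text
time_s: 31.15
tool_pos: [0.5035, 0.3133, 0.1004]
ee_rot: [-180.0, 0.0, -84.4]
force: [-0.1, -0.4, 0.2]
grip_width: 0.362
```

Call:
send_rows(
  rows=[
    [[0,0,-0.02],[0,0,0]],
    [[0,0,-0.05],[0,0,0]],
    [[0,0,-0.09],[0,0,0]],
    [[0,0,-0.12],[0,0,0]],
    [[0,0,-0.14],[0,0,0]],
  ],
)

```text
time_s: 31.65
tool_pos: [0.504, 0.3136, 0.243]
ee_rot: [-179.8, 0.1, -84.4]
force: [0.5, 0.7, -0.5]
grip_width: 0.437
```

```bash
python3 -c "
from h import *
plan(.42,.10,.25,-89.2)
f=snap('scene','s6')
cv2.imwrite('pics/s6c.png',cv2.resize(f['frame'][270:450,320:520,::-1],None,fx=3.3,fy=3.3,interpolation=cv2.INTER_CUBIC))"
```

```text
t 31.65 pos [0.504  0.3136 0.243 ] rot [-1.7983e+02  8.0000e-02 -8.4410e+01] F [ 0.52  0.7  -0.47] g 40.2
shift [ 0.2044  0.1044 -0.0076] turn [-0.0028  0.0015  0.0836] dist 0.23
```

View pics/s6c.png

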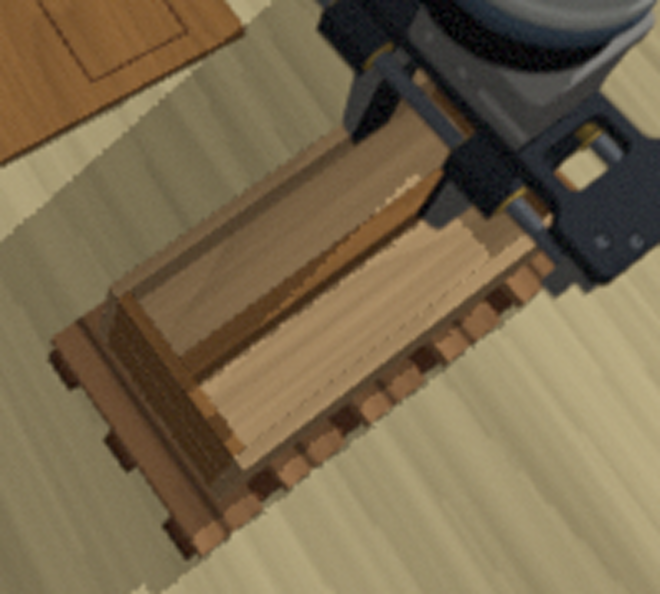

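```bash
python3 -c "
from h import *
plan(.44,-.005,.22,-89.2)"
```

```text
t 31.7 pos [0.5051 0.3143 0.2456] rot [-1.7965e+02  1.7000e-01 -8.4410e+01] F [0.59 0.03 2.57] g 39.8
shift [0.3115 0.096  0.0241] turn [-0.0059  0.0032  0.0837] dist 0.327
```

Call:
send_rows(
  rows=[
    [[0.03,0.009,0.002],[0,0,0.015]],
    [[0.07,0.021,0.005],[0,0,0.03]],
    [[0.115,0.035,0.008],[0,0,0.05]],
    [[0.16,0.049,0.011],[0,0,0.07]],
    [[0.205,0.063,0.014],[0,0,0.0837]],
  ],
  grip=0.075,
)

```text
time_s: 32.2
tool_pos: [0.4596, 0.1014, 0.2256]
ee_rot: [-180.0, -0.0, -89.2]
force: [1.6, 0.3, 0.0]
grip_width: 0.814
```

```bash
python3 -c "
from h import *
plan(.3816,-.3278,.19,-89.2)"
```

```text
t 32.2 pos [0.4596 0.1014 0.2256] rot [-1.800e+02 -1.000e-02 -8.921e+01] F [1.59 0.33 0.02] g 74.8
shift [0.4281 0.0839 0.0356] turn [-0.     -0.0001 -0.0002] dist 0.438
```

Call:
send_rows(
  rows=[
    [[0.045,0.009,0.003],[0,0,0]],
    [[0.09,0.018,0.006],[0,0,0]],
    [[0.135,0.027,0.009],[0,0,0]],
    [[0.18,0.036,0.012],[0,0,0]],
    [[0.225,0.045,0.015],[0,0,0]],
  ],
)

```text
time_s: 32.7
tool_pos: [0.4178, -0.1244, 0.2108]
ee_rot: [-180.0, -0.0, -89.2]
force: [1.2, -0.0, 0.0]
grip_width: 0.815
```

Call:
send_rows(
  rows=[
    [[0.045,0.009,0.004],[0,0,0]],
    [[0.09,0.018,0.008],[0,0,0]],
    [[0.135,0.027,0.012],[0,0,0]],
    [[0.175,0.034,0.016],[0,0,0]],
    [[0.203,0.039,0.02],[0,0,0]],
  ],
)

```text
time_s: 33.2
tool_pos: [0.3816, -0.3287, 0.1906]
ee_rot: [-180.0, -0.0, -89.3]
force: [0.3, -0.8, -0.2]
grip_width: 0.818
```

Call:
send_rows(
  rows=[
    [[0,0,0],[0,0,0]],
    [[0,0,0],[0,0,0]],
    [[0,0,0],[0,0,0]],
    [[0,0,0],[0,0,0]],
  ],
)

```text
time_s: 33.6
tool_pos: [0.3826, -0.3251, 0.1913]
ee_rot: [-180.0, 0.0, -89.1]
force: [-0.4, -0.6, -0.5]
grip_width: 0.815
```

```bash
python3 -c "
from h import *
plan(.3816,-.3278,.041,-89.2)
snap('wrist','w11')"
```

```text
t 33.6 pos [ 0.3826 -0.3251  0.1913] rot [-1.800e+02  1.000e-02 -8.913e+01] F [-0.4  -0.64 -0.46] g 74.9
shift [0.0027 0.001  0.1503] turn [-0.      0.0002  0.0013] dist 0.15
```

View pics/w11.png

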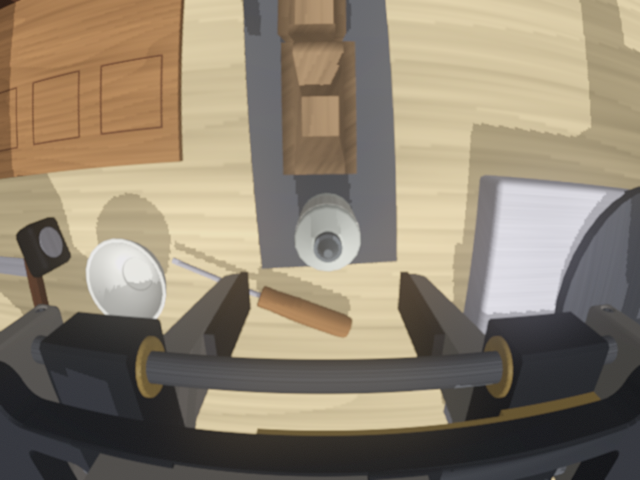

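Call:
send_rows(
  rows=[
    [[0.002,0.001,0.03],[0,0,0]],
    [[0.002,0.001,0.07],[0,0,0]],
    [[0.002,0.001,0.11],[0,0,0]],
    [[0.002,0.001,0.14],[0,0,0]],
    [[0.002,0.001,0.1495],[0,0,0]],
  ],
)

```text
time_s: 34.15
tool_pos: [0.3802, -0.3263, 0.0394]
ee_rot: [179.8, 0.2, -89.1]
force: [-1.1, -0.9, -0.3]
grip_width: 0.816
```

Call:
send_rows(
  rows=[
    [[0,0,0],[0,0,0]],
    [[0,0,0],[0,0,0]],
    [[0,0,0],[0,0,0]],
  ],
)

```text
time_s: 34.45
tool_pos: [0.3825, -0.329, 0.0434]
ee_rot: [-179.9, -0.1, -89.2]
force: [0.5, -1.0, -0.3]
grip_width: 0.817
```

```bash
python3 -c "
from h import *
plan(.3816,-.3278,.041,-89.2)"
```

```text
t 34.45 pos [ 0.3825 -0.329   0.0434] rot [-1.7988e+02 -1.1000e-01 -8.9190e+01] F [ 0.49 -1.04 -0.34] g 75.1
shift [-0.0012  0.0009  0.0024] turn [-0.0021 -0.0019  0.0002] dist 0.003
```

Call:
send_rows(
  rows=[
    [[0,0,0.001],[0,0,0]],
    [[0,0,0.001],[0,0,0]],
    [[0,0,0.001],[0,0,0]],
    [[0,0,0.001],[0,0,0]],
  ],
)

```text
time_s: 34.85
tool_pos: [0.3814, -0.3283, 0.041]
ee_rot: [-180.0, -0.0, -89.2]
force: [-1.0, -0.2, 0.4]
grip_width: 0.816
```

```bash
python3 -c "
from h import *
plan(.3816,-.3278,.041,-89.2)"
```

```text
t 34.85 pos [ 0.3814 -0.3283  0.041 ] rot [-1.7999e+02 -1.0000e-02 -8.9210e+01] F [-0.99 -0.2   0.42] g 75.0
shift [-0.0005 -0.0002 -0.    ] turn [-0.0003 -0.0003 -0.0002] dist 0.001
```

Call:
send_rows(
  rows=[
    [[0,0,0],[0,0,0]],
    [[0,0,0],[0,0,0]],
    [[0,0,0],[0,0,0]],
    [[0,0,0],[0,0,0]],
  ],
  grip=0.03,
)

```text
time_s: 35.25
tool_pos: [0.3813, -0.3281, 0.0407]
ee_rot: [180.0, 0.0, -89.2]
force: [-0.2, 1.1, -0.7]
grip_width: 0.557
```

Call:
send_rows(
  rows=[
    [[0,0,-0.008],[0,0,0]],
    [[0,0,-0.03],[0,0,0]],
    [[0,0,-0.06],[0,0,0]],
    [[0,0,-0.085],[0,0,0]],
    [[-0.005,0,-0.095],[0,0,0]],
  ],
)

```text
time_s: 35.75
tool_pos: [0.3823, -0.3242, 0.1382]
ee_rot: [-179.8, -0.1, -89.2]
force: [0.4, -0.8, -3.0]
grip_width: 0.556
```

```bash
python3 -c "
from h import *
plan(.5053,.087,.138,-89.2)"
```

```text
t 35.75 pos [ 0.3823 -0.3242  0.1382] rot [-1.7985e+02 -1.4000e-01 -8.9230e+01] F [ 0.42 -0.76 -3.01] g 51.1
shift [-4.095e-01 -1.285e-01 -4.000e-04] turn [-0.0027 -0.0024 -0.0005] dist 0.429
```

Call:
send_rows(
  rows=[
    [[-0.025,-0.001,0],[0,0,0]],
    [[-0.06,-0.004,0],[0,0,0]],
    [[-0.1,-0.012,0],[0,0,0]],
    [[-0.14,-0.025,0],[0,0,0]],
    [[-0.18,-0.045,0],[0,0,0]],
  ],
)

```text
time_s: 36.25
tool_pos: [0.4224, -0.1407, 0.1352]
ee_rot: [179.9, 0.0, -89.3]
force: [1.1, -0.2, -3.6]
grip_width: 0.555
```

Call:
send_rows(
  rows=[
    [[-0.04,-0.017,0],[0,0,0]],
    [[-0.08,-0.034,0],[0,0,0]],
    [[-0.12,-0.051,0],[0,0,0]],
    [[-0.16,-0.066,0],[0,0,0]],
    [[-0.19,-0.076,0],[0,0,0]],
  ],
)

```text
time_s: 36.75
tool_pos: [0.4971, 0.051, 0.1352]
ee_rot: [180.0, 0.0, -89.1]
force: [-0.3, -0.6, -4.3]
grip_width: 0.558
```

```bash
python3 -c "
from h import *
plan(.5053,.087,.08,-89.2)"
```

```text
t 36.75 pos [0.4971 0.051  0.1352] rot [ 1.7997e+02  1.0000e-02 -8.9150e+01] F [-0.28 -0.62 -4.33] g 51.3
shift [-0.0359 -0.0088  0.0552] turn [0.0006 0.0002 0.0009] dist 0.066
```

Call:
send_rows(
  rows=[
    [[-0.018,-0.005,0.004],[0,0,0]],
    [[-0.03,-0.008,0.015],[0,0,0]],
    [[-0.0359,-0.0088,0.035],[0,0,0]],
    [[-0.0359,-0.0088,0.05],[0,0,0]],
    [[-0.0359,-0.0088,0.055],[0,0,0]],
  ],
)

```text
time_s: 37.25
tool_pos: [0.5033, 0.0841, 0.0784]
ee_rot: [179.8, -0.0, -89.2]
force: [-0.8, 0.3, -2.8]
grip_width: 0.555
```

Call:
send_rows(
  rows=[
    [[0,0,0.01],[0,0,0]],
    [[0,0,0.017],[0,0,0]],
    [[0,0,0.022],[0,0,0]],
    [[0,0,0.022],[0,0,0]],
    [[0,0,0.022],[0,0,0]],
  ],
)

```text
time_s: 37.75
tool_pos: [0.5056, 0.0844, 0.0589]
ee_rot: [-180.0, 0.0, -89.2]
force: [1.0, -0.6, -3.6]
grip_width: 0.559
```

Call:
send_rows(
  rows=[
    [[0,0,0],[0,0,0]],
    [[0,0,0],[0,0,0]],
    [[0,0,0],[0,0,0]],
  ],
)

```text
time_s: 38.05
tool_pos: [0.5056, 0.0845, 0.059]
ee_rot: [-180.0, 0.0, -89.2]
force: [-0.2, -0.8, -3.6]
grip_width: 0.559
```

```bash
python3 -c "
from h import *
plan(.5053,.087,.049,-89.2)"
```

```text
t 38.05 pos [0.5056 0.0845 0.059 ] rot [-179.97    0.    -89.2 ] F [-0.19 -0.83 -3.58] g 51.4
shift [-0.0025  0.0003  0.01  ] turn [-0.0005  0.0001 -0.0001] dist 0.01
```

Call:
send_rows(
  rows=[
    [[-0.0025,0.0003,0.003],[0,0,0]],
    [[-0.0025,0.0003,0.006],[0,0,0]],
    [[-0.0025,0.0003,0.009],[0,0,0]],
    [[-0.0025,0.0003,0.0105],[0,0,0]],
    [[-0.0025,0.0003,0.0105],[0,0,0]],
  ],
)

```text
time_s: 38.55
tool_pos: [0.505, 0.087, 0.0487]
ee_rot: [180.0, 0.0, -89.2]
force: [-3.0, 0.7, 6.6]
grip_width: 0.56
```

Call:
send_rows(
  rows=[
    [[0,0,0],[0,0,0]],
    [[0,0,0],[0,0,0]],
  ],
)

```text
time_s: 38.75
tool_pos: [0.505, 0.087, 0.0487]
ee_rot: [180.0, 0.0, -89.2]
force: [-3.4, 0.2, 6.2]
grip_width: 0.558
```

```bash
python3 -c "
from h import *
plan(.5053,.087,.049,-89.2)"
```

```text
t 38.75 pos [0.505  0.087  0.0487] rot [ 1.7999e+02  1.0000e-02 -8.9210e+01] F [-3.43  0.22  6.23] g 51.3
shift [ 0.     -0.0003 -0.0003] turn [ 0.0002  0.0001 -0.0001] dist 0.0
```

Call:
send_rows(
  rows=[
    [[0,0,0],[0,0,0]],
    [[0,0,0],[0,0,0]],
    [[0,0,0],[0,0,0]],
  ],
  grip=0.07,
)

```text
time_s: 39.05
tool_pos: [0.5053, 0.087, 0.0483]
ee_rot: [-180.0, 0.0, -89.2]
force: [1.0, -1.4, 0.4]
grip_width: 0.758
```

Call:
send_rows(
  rows=[
    [[0,0,-0.02],[0,0,0]],
    [[0,0,-0.05],[0,0,0]],
    [[0,0,-0.09],[0,0,0]],
    [[0,0,-0.125],[0,0,0]],
    [[0.01,0,-0.145],[0,0,0]],
  ],
)

```text
time_s: 39.55
tool_pos: [0.5065, 0.0776, 0.1961]
ee_rot: [-179.8, 0.0, -89.2]
force: [0.1, 1.3, 0.0]
grip_width: 0.766
```

```bash
python3 -c "
from h import *
snap('wrist','w12')
plan(.4787,-.3199,.175,-89.2)"
```

```text
t 39.6 pos [0.5076 0.0763 0.1983] rot [-1.7963e+02  1.0000e-02 -8.9170e+01] F [ 1.51 -1.06  2.35] g 70.0
shift [0.3958 0.0349 0.023 ] turn [-0.0064  0.0002  0.0006] dist 0.398
```

View pics/w12.png

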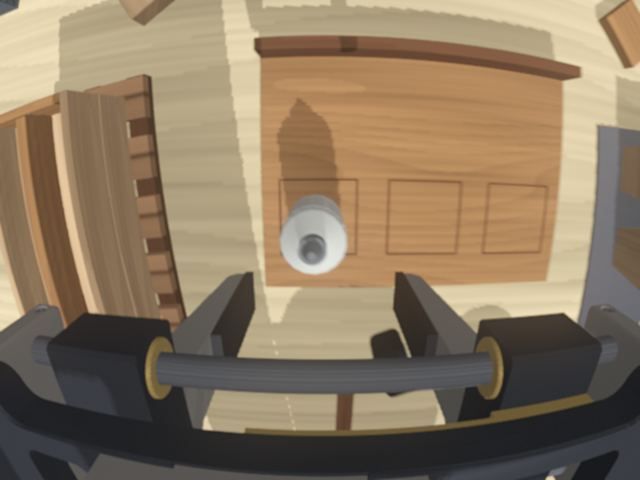

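Call:
send_rows(
  rows=[
    [[0.035,0.003,0.001],[0,0,0]],
    [[0.075,0.007,0.003],[0,0,0]],
    [[0.12,0.011,0.006],[0,0,0]],
    [[0.165,0.015,0.008],[0,0,0]],
    [[0.21,0.019,0.01],[0,0,0]],
  ],
)

```text
time_s: 40.1
tool_pos: [0.4887, -0.1349, 0.1827]
ee_rot: [180.0, 0.0, -89.2]
force: [1.3, 0.0, 1.5]
grip_width: 0.759
```

Call:
send_rows(
  rows=[
    [[0.045,0.004,0.002],[0,0,0]],
    [[0.09,0.008,0.004],[0,0,0]],
    [[0.13,0.011,0.006],[0,0,0]],
    [[0.165,0.014,0.008],[0,0,0]],
    [[0.186,0.016,0.01],[0,0,0]],
  ],
)

```text
time_s: 40.6
tool_pos: [0.4752, -0.322, 0.1725]
ee_rot: [180.0, -0.0, -89.3]
force: [0.0, -0.1, 0.5]
grip_width: 0.764
```

Call:
send_rows(
  rows=[
    [[0,0,0],[0,0,0]],
    [[0,0,0],[0,0,0]],
    [[0,0,0],[0,0,0]],
    [[0,0,0],[0,0,0]],
  ],
)

```text
time_s: 41.0
tool_pos: [0.476, -0.3184, 0.1733]
ee_rot: [180.0, 0.0, -89.1]
force: [0.2, -0.1, -0.1]
grip_width: 0.76
```

```bash
python3 -c "
from h import *
snap('wrist','w13')
plan(.4787,-.3199,.0455,-89.2)"
```

```text
t 41.05 pos [ 0.476  -0.3185  0.1734] rot [-1.800e+02  1.000e-02 -8.913e+01] F [-1.09 -0.37  0.17] g 69.9
shift [ 0.0015 -0.0027  0.1279] turn [-0.0001  0.0001  0.0012] dist 0.128
```

View pics/w13.png

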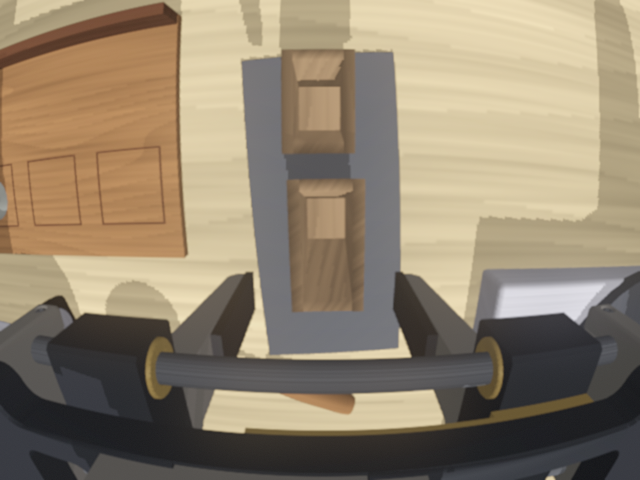

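Call:
send_rows(
  rows=[
    [[0.0013,-0.0027,0.025],[0,0,0]],
    [[0.0013,-0.0027,0.06],[0,0,0]],
    [[0.0013,-0.0027,0.095],[0,0,0]],
    [[0.0013,-0.0027,0.12],[0,0,0]],
    [[0.0013,-0.0027,0.1279],[0,0,0]],
  ],
)

```text
time_s: 41.55
tool_pos: [0.4772, -0.3191, 0.043]
ee_rot: [179.8, 0.1, -89.1]
force: [-0.4, 0.2, 0.5]
grip_width: 0.765
```

Call:
send_rows(
  rows=[
    [[0,0,0],[0,0,0]],
    [[0,0,0],[0,0,0]],
    [[0,0,0],[0,0,0]],
    [[0,0,0],[0,0,0]],
    [[0,0,0],[0,0,0]],
  ],
)

```text
time_s: 42.05
tool_pos: [0.4789, -0.3211, 0.0463]
ee_rot: [-179.9, -0.0, -89.2]
force: [0.0, -0.6, -0.1]
grip_width: 0.76
```

```bash
python3 -c "
from h import *
plan(.4787,-.3199,.0455,-89.2)"
```

```text
t 42.05 pos [ 0.4789 -0.3211  0.0463] rot [-1.7993e+02 -5.0000e-02 -8.9210e+01] F [ 0.03 -0.57 -0.06] g 69.9
shift [-0.0012  0.0002  0.0008] turn [-0.0012 -0.0008 -0.0002] dist 0.001
```

Close, lift, carry.

Call:
send_rows(
  rows=[
    [[0,0,0],[0,0,0]],
    [[0,0,0],[0,0,0]],
    [[0,0,0],[0,0,0]],
    [[0,0,0],[0,0,0]],
  ],
  grip=0.03,
)

```text
time_s: 42.45
tool_pos: [0.4785, -0.3207, 0.0454]
ee_rot: [180.0, 0.0, -89.2]
force: [0.8, 1.4, 3.0]
grip_width: 0.545
```

Call:
send_rows(
  rows=[
    [[0,0,-0.008],[0,0,0]],
    [[0,0,-0.03],[0,0,0]],
    [[0,0,-0.055],[0,0,0]],
    [[0,0,-0.08],[0,0,0]],
    [[-0.01,0,-0.092],[0,0,0]],
  ],
)

```text
time_s: 42.95
tool_pos: [0.4792, -0.3118, 0.1396]
ee_rot: [-179.9, -0.1, -89.3]
force: [0.6, -0.8, -2.6]
grip_width: 0.543
```

```bash
python3 -c "
from h import *
plan(.506,-.0213,.1385,-89.2)"
```

```text
t 42.95 pos [ 0.4792 -0.3118  0.1396] rot [-1.7986e+02 -1.1000e-01 -8.9250e+01] F [ 0.57 -0.78 -2.64] g 49.9
shift [-0.2901 -0.0306  0.0007] turn [-0.0025 -0.002  -0.001 ] dist 0.292
```

Call:
send_rows(
  rows=[
    [[-0.03,-0.003,0],[0,0,0]],
    [[-0.07,-0.007,0],[0,0,0]],
    [[-0.11,-0.012,0],[0,0,0]],
    [[-0.15,-0.016,0],[0,0,0]],
    [[-0.19,-0.02,0],[0,0,0]],
  ],
)

```text
time_s: 43.45
tool_pos: [0.4948, -0.1183, 0.137]
ee_rot: [180.0, 0.0, -89.2]
force: [0.1, 0.1, -3.5]
grip_width: 0.543
```

Call:
send_rows(
  rows=[
    [[-0.035,-0.004,0],[0,0,0]],
    [[-0.065,-0.007,0],[0,0,0]],
    [[-0.088,-0.01,0.005],[0,0,0]],
    [[-0.099,-0.0106,0.02],[0,0,0]],
    [[-0.1,-0.0106,0.04],[0,0,0]],
  ],
)

```text
time_s: 43.95
tool_pos: [0.5049, -0.0184, 0.0973]
ee_rot: [-179.9, 0.0, -89.1]
force: [0.4, -0.0, -3.2]
grip_width: 0.543
```

Call:
send_rows(
  rows=[
    [[0,0,0.015],[0,0,0]],
    [[0,0,0.025],[0,0,0]],
    [[0,0,0.032],[0,0,0]],
    [[0,0,0.034],[0,0,0]],
    [[0,0,0.034],[0,0,0]],
  ],
)

```text
time_s: 44.45
tool_pos: [0.5049, -0.0204, 0.0634]
ee_rot: [180.0, 0.0, -89.2]
force: [-0.2, 0.3, -2.1]
grip_width: 0.542
```

Call:
send_rows(
  rows=[
    [[0,0,0],[0,0,0]],
    [[0,0,0],[0,0,0]],
    [[0,0,0],[0,0,0]],
    [[0,0,0],[0,0,0]],
    [[0,0,0],[0,0,0]],
  ],
)

```text
time_s: 44.95
tool_pos: [0.5049, -0.0204, 0.0635]
ee_rot: [-180.0, -0.0, -89.2]
force: [0.4, 0.2, -2.2]
grip_width: 0.546
```

```bash
python3 -c "
from h import *
plan(.506,-.0213,.0534,-89.2)"
```

```text
t 44.95 pos [ 0.5049 -0.0204  0.0635] rot [-179.99   -0.    -89.21] F [ 0.4   0.23 -2.24] g 50.2
shift [ 0.0009 -0.001   0.0101] turn [-0.0002 -0.     -0.0001] dist 0.01
```

Call:
send_rows(
  rows=[
    [[0.0009,-0.001,0.003],[0,0,0]],
    [[0.0009,-0.001,0.006],[0,0,0]],
    [[0.0009,-0.001,0.009],[0,0,0]],
    [[0.0009,-0.001,0.0102],[0,0,0]],
    [[0.0009,-0.001,0.0102],[0,0,0]],
  ],
)

```text
time_s: 45.45
tool_pos: [0.5058, -0.0212, 0.0534]
ee_rot: [180.0, 0.0, -89.2]
force: [-2.4, 0.1, 3.9]
grip_width: 0.546
```

Call:
send_rows(
  rows=[
    [[0,0,0],[0,0,0]],
    [[0,0,0],[0,0,0]],
  ],
)

```text
time_s: 45.65
tool_pos: [0.5058, -0.0212, 0.0534]
ee_rot: [180.0, 0.0, -89.2]
force: [-3.3, -0.3, 6.1]
grip_width: 0.549
```

Call:
send_rows(
  rows=[
    [[0,0,0],[0,0,0]],
    [[0,0,0],[0,0,0]],
    [[0,0,0],[0,0,0]],
  ],
  grip=0.07,
)

```text
time_s: 45.95
tool_pos: [0.5061, -0.0213, 0.0531]
ee_rot: [-180.0, -0.0, -89.2]
force: [-0.5, -0.0, 0.1]
grip_width: 0.759
```

Call:
send_rows(
  rows=[
    [[0,0,-0.02],[0,0,0]],
    [[0,0,-0.05],[0,0,0]],
    [[0,0,-0.09],[0,0,0]],
    [[0,0,-0.12],[0,0,0]],
    [[0.01,0,-0.135],[0,0,0]],
  ],
)

```text
time_s: 46.45
tool_pos: [0.5074, -0.0308, 0.191]
ee_rot: [-179.8, -0.0, -89.2]
force: [0.2, 1.0, -0.1]
grip_width: 0.762
```

```bash
python3 -c "
from h import *
plan(.5787,-.3127,.15,-89.2)"
```

```text
t 46.45 pos [ 0.5074 -0.0308  0.191 ] rot [-179.78   -0.    -89.16] F [ 0.19  1.01 -0.14] g 70.0
shift [ 0.2829 -0.067   0.0412] turn [-0.0038 -0.      0.0007] dist 0.294
```

Call:
send_rows(
  rows=[
    [[0.03,-0.007,0.002],[0,0,0]],
    [[0.075,-0.018,0.007],[0,0,0]],
    [[0.12,-0.028,0.013],[0,0,0]],
    [[0.165,-0.039,0.02],[0,0,0]],
    [[0.205,-0.048,0.025],[0,0,0]],
  ],
)

```text
time_s: 46.95
tool_pos: [0.5571, -0.2378, 0.1627]
ee_rot: [-180.0, -0.0, -89.2]
force: [0.3, 0.4, 0.1]
grip_width: 0.762
```

Call:
send_rows(
  rows=[
    [[0.035,-0.008,0.004],[0,0,0]],
    [[0.06,-0.014,0.01],[0,0,0]],
    [[0.075,-0.017,0.014],[0,0,0]],
    [[0.078,-0.018,0.014],[0,0,0]],
    [[0.078,-0.018,0.014],[0,0,0]],
  ],
)

```text
time_s: 47.45
tool_pos: [0.5758, -0.3128, 0.1489]
ee_rot: [180.0, 0.0, -89.2]
force: [0.8, -0.1, -0.4]
grip_width: 0.762
```

Call:
send_rows(
  rows=[
    [[0,0,0],[0,0,0]],
    [[0,0,0],[0,0,0]],
    [[0,0,0],[0,0,0]],
  ],
)

```text
time_s: 47.75
tool_pos: [0.5761, -0.3125, 0.1496]
ee_rot: [-180.0, -0.0, -89.1]
force: [0.2, -0.2, -0.8]
grip_width: 0.762
```

```bash
python3 -c "
from h import *
snap('wrist','w14')
plan(.5787,-.3127,.035,-89.2)"
```

```text
t 47.8 pos [ 0.5761 -0.3126  0.1495] rot [-1.7998e+02 -1.0000e-02 -8.9160e+01] F [-0.32  0.02  0.17] g 70.0
shift [ 1.000e-04 -2.500e-03  1.145e-01] turn [-0.0004 -0.0001  0.0008] dist 0.115
```

View pics/w14.png

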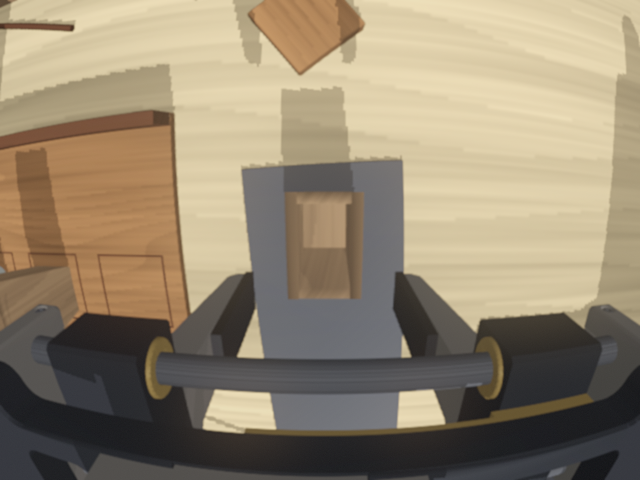

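Call:
send_rows(
  rows=[
    [[0,-0.0025,0.025],[0,0,0]],
    [[0,-0.0025,0.06],[0,0,0]],
    [[0,-0.0025,0.09],[0,0,0]],
    [[0,-0.0025,0.11],[0,0,0]],
    [[0,-0.0025,0.1145],[0,0,0]],
  ],
)

```text
time_s: 48.3
tool_pos: [0.577, -0.3121, 0.0322]
ee_rot: [179.8, 0.1, -89.2]
force: [0.2, 0.5, 0.1]
grip_width: 0.766
```

Call:
send_rows(
  rows=[
    [[0,0,0],[0,0,0]],
    [[0,0,0],[0,0,0]],
    [[0,0,0],[0,0,0]],
    [[0,0,0],[0,0,0]],
    [[0,0,0],[0,0,0]],
  ],
)

```text
time_s: 48.8
tool_pos: [0.5788, -0.3135, 0.0354]
ee_rot: [-179.9, -0.0, -89.2]
force: [0.2, 0.1, -0.4]
grip_width: 0.76
```

Call:
send_rows(
  rows=[
    [[0,0,0],[0,0,0]],
    [[0,0,0],[0,0,0]],
    [[0,0,0],[0,0,0]],
    [[0,0,0],[0,0,0]],
  ],
  grip=0.03,
)

```text
time_s: 49.2
tool_pos: [0.5785, -0.3132, 0.0347]
ee_rot: [180.0, 0.0, -89.2]
force: [0.4, 0.8, 2.1]
grip_width: 0.566
```

Call:
send_rows(
  rows=[
    [[0,0,-0.008],[0,0,0]],
    [[0,0,-0.03],[0,0,0]],
    [[0,0,-0.06],[0,0,0]],
    [[0,0,-0.09],[0,0,0]],
    [[-0.01,0,-0.11],[0,0,0]],
  ],
)

```text
time_s: 49.7
tool_pos: [0.5788, -0.3044, 0.147]
ee_rot: [-179.9, -0.1, -89.3]
force: [0.7, -1.0, -2.6]
grip_width: 0.563
```

```bash
python3 -c "
from h import *
plan(.508,-.1275,.147,-89.2)"
```

```text
t 49.7 pos [ 0.5788 -0.3044  0.147 ] rot [-1.799e+02 -8.000e-02 -8.925e+01] F [ 0.66 -1.04 -2.57] g 51.7
shift [-0.1778  0.0685 -0.0003] turn [-0.0018 -0.0015 -0.0009] dist 0.191
```

Call:
send_rows(
  rows=[
    [[-0.03,0.011,0],[0,0,0]],
    [[-0.065,0.025,0],[0,0,0]],
    [[-0.1,0.038,0],[0,0,0]],
    [[-0.135,0.052,0],[0,0,0]],
    [[-0.16,0.062,0],[0,0,0]],
  ],
)

```text
time_s: 50.2
tool_pos: [0.5125, -0.1422, 0.1447]
ee_rot: [179.9, 0.0, -89.2]
force: [0.9, -0.3, -3.8]
grip_width: 0.564
```

Call:
send_rows(
  rows=[
    [[-0.012,0.004,0.01],[0,0,0]],
    [[-0.0178,0.0065,0.03],[0,0,0]],
    [[-0.0178,0.0065,0.055],[0,0,0]],
    [[-0.0178,0.0065,0.08],[0,0,0]],
    [[-0.0178,0.0065,0.09],[0,0,0]],
  ],
)

```text
time_s: 50.7
tool_pos: [0.5061, -0.1264, 0.0524]
ee_rot: [179.8, 0.0, -89.2]
force: [0.3, 0.9, -2.5]
grip_width: 0.565
```

Call:
send_rows(
  rows=[
    [[0,0,0],[0,0,0]],
    [[0,0,0],[0,0,0]],
    [[0,0,0],[0,0,0]],
    [[0,0,0],[0,0,0]],
    [[0,0,0],[0,0,0]],
  ],
)

```text
time_s: 51.2
tool_pos: [0.5079, -0.1266, 0.0554]
ee_rot: [-179.9, -0.0, -89.2]
force: [-0.3, 0.0, -2.8]
grip_width: 0.563
```

Call:
send_rows(
  rows=[
    [[0,0,0],[0,0,0]],
    [[0,0,0],[0,0,0]],
    [[0,0,0],[0,0,0]],
  ],
)

```text
time_s: 51.5
tool_pos: [0.5074, -0.1264, 0.0548]
ee_rot: [-180.0, -0.0, -89.2]
force: [0.1, -0.0, -3.3]
grip_width: 0.564
```

```bash
python3 -c "
from h import *
plan(.5083,-.1275,.0427,-89.2)"
```

```text
t 51.5 pos [ 0.5074 -0.1264  0.0548] rot [-180.    -0.   -89.2] F [ 0.12 -0.04 -3.26] g 51.8
shift [ 0.0011 -0.0009  0.0121] turn [-0.0001 -0.0001  0.0001] dist 0.012
```

Call:
send_rows(
  rows=[
    [[0.0011,-0.0009,0.003],[0,0,0]],
    [[0.0011,-0.0009,0.006],[0,0,0]],
    [[0.0011,-0.0009,0.009],[0,0,0]],
    [[0.0011,-0.0009,0.011],[0,0,0]],
    [[0.0011,-0.0009,0.0122],[0,0,0]],
  ],
)

```text
time_s: 52.0
tool_pos: [0.5081, -0.1275, 0.0427]
ee_rot: [180.0, 0.0, -89.2]
force: [-6.4, 0.8, 20.0]
grip_width: 0.565
```

Call:
send_rows(
  rows=[
    [[0,0,0],[0,0,0]],
    [[0,0,0],[0,0,0]],
  ],
)

```text
time_s: 52.2
tool_pos: [0.508, -0.1275, 0.0427]
ee_rot: [180.0, 0.0, -89.2]
force: [-2.8, 0.5, 4.7]
grip_width: 0.563
```

Call:
send_rows(
  rows=[
    [[0,0,0],[0,0,0]],
    [[0,0,0],[0,0,0]],
    [[0,0,0],[0,0,0]],
  ],
  grip=0.07,
)

```text
time_s: 52.5
tool_pos: [0.5086, -0.1276, 0.0425]
ee_rot: [-180.0, -0.0, -89.2]
force: [-0.5, -0.1, -0.4]
grip_width: 0.76
```

Call:
send_rows(
  rows=[
    [[0,0,-0.02],[0,0,0]],
    [[0,0,-0.05],[0,0,0]],
    [[0,0,-0.1],[0,0,0]],
    [[0,0,-0.14],[0,0,0]],
    [[0,0.01,-0.16],[0,0,0]],
  ],
)

```text
time_s: 53.0
tool_pos: [0.5008, -0.1282, 0.2063]
ee_rot: [-179.7, -0.1, -89.2]
force: [0.3, -0.2, -1.0]
grip_width: 0.759
```

```bash
python3 -c "
from h import *
plan(.43,-.025,.30,-89.2)"
```

```text
t 53.0 pos [ 0.5008 -0.1282  0.2063] rot [-1.7967e+02 -8.0000e-02 -8.9190e+01] F [ 0.33 -0.16 -1.01] g 69.7
shift [-0.104   0.0688 -0.0943] turn [-0.0057 -0.0015  0.0001] dist 0.156
```

Call:
send_rows(
  rows=[
    [[-0.02,0.014,-0.03],[0,0,0]],
    [[-0.045,0.03,-0.055],[0,0,0]],
    [[-0.075,0.05,-0.075],[0,0,0]],
    [[-0.096,0.064,-0.09],[0,0,0]],
    [[-0.104,0.069,-0.094],[0,0,0]],
  ],
)

```text
time_s: 53.5
tool_pos: [0.4275, -0.0234, 0.2981]
ee_rot: [-179.8, 0.0, -89.1]
force: [-0.5, -0.6, 0.1]
grip_width: 0.763
```

Call:
send_rows(
  rows=[
    [[0,0,0],[0,0,0]],
    [[0,0,0],[0,0,0]],
    [[0,0,0],[0,0,0]],
    [[0,0,0],[0,0,0]],
    [[0,0,0],[0,0,0]],
  ],
)

```text
time_s: 54.0
tool_pos: [0.4279, -0.0251, 0.2959]
ee_rot: [179.9, 0.0, -89.3]
force: [-0.3, -0.0, -0.7]
grip_width: 0.764
```

```bash
python3 -c "
from h import *
f=snap('wrist','w15'); plan(.43,-.025,.3,-89.2)
cv2.imwrite('pics/w15c.png',cv2.resize(f['frame'][20:260,180:480,::-1],None,fx=2.5,fy=2.5,interpolation=cv2.INTER_CUBIC))"
```

```text
t 54.05 pos [ 0.4279 -0.025   0.296 ] rot [179.95   0.   -89.24] F [ 0.92  0.65 -0.4 ] g 69.9
shift [ 0.     -0.0021 -0.004 ] turn [ 0.0009  0.     -0.0007] dist 0.005
```

View pics/w15c.png

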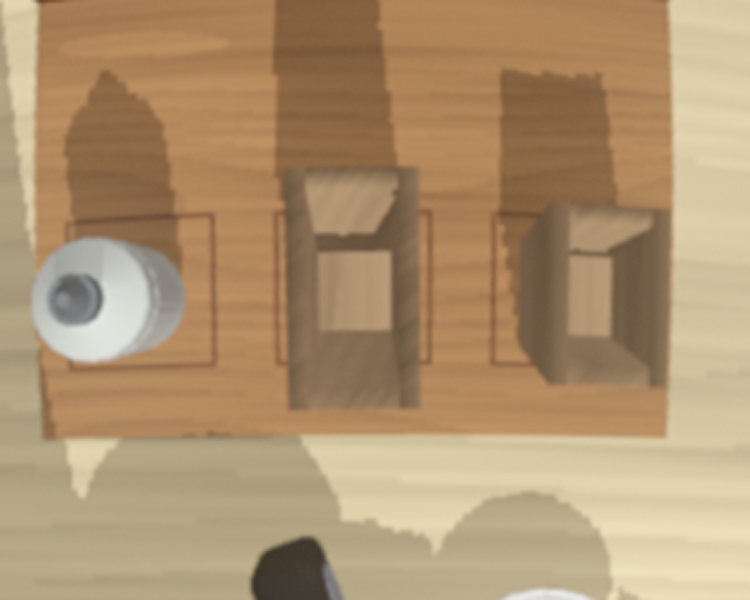

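```bash
python3 -c "
from h import *
plan(.33,-.36,.3,-89.2)"
```

```text
t 54.05 pos [ 0.4279 -0.025   0.296 ] rot [179.95   0.   -89.24] F [ 0.92  0.65 -0.4 ] g 69.9
shift [ 0.3337  0.1024 -0.0039] turn [ 0.0009  0.     -0.0007] dist 0.349
```

Call:
send_rows(
  rows=[
    [[0.03,0.01,0],[0,0,0]],
    [[0.07,0.022,0],[0,0,0]],
    [[0.115,0.035,0],[0,0,0]],
    [[0.16,0.049,0],[0,0,0]],
    [[0.2,0.06,0],[0,0,0]],
  ],
)

```text
time_s: 54.55
tool_pos: [0.3697, -0.2275, 0.2965]
ee_rot: [-180.0, -0.0, -89.2]
force: [0.9, -0.3, 0.2]
grip_width: 0.763
```

Call:
send_rows(
  rows=[
    [[0.04,0.012,0],[0,0,0]],
    [[0.08,0.024,0],[0,0,0]],
    [[0.115,0.035,0],[0,0,0]],
    [[0.13,0.04,0],[0,0,0]],
    [[0.133,0.042,0],[0,0,0]],
  ],
)

```text
time_s: 55.05
tool_pos: [0.3299, -0.3602, 0.2961]
ee_rot: [180.0, 0.0, -89.3]
force: [-0.1, -0.3, -0.3]
grip_width: 0.763
```

```bash
python3 -c "
from h import *
f=snap('top','t5'); g=load('t1')
a=g['frame'][195:320,265:425,::-1];b=f['frame'][195:320,265:425,::-1]
cv2.imwrite('pics/cmp.png',np.hstack([cv2.resize(x,None,fx=2.5,fy=2.5,interpolation=cv2.INTER_CUBIC) for x in (a,b)]))
cv2.imwrite('pics/t5p.png',cv2.resize(f['frame'][190:345,160:245,::-1],None,fx=3.8,fy=3.8,interpolation=cv2.INTER_CUBIC))
s=snap('scene','s7')
cv2.imwrite('pics/s7c.png',cv2.resize(s['frame'][150:450,200:520,::-1],None,fx=2,fy=2,interpolation=cv2.INTER_CUBIC))
"
```

```text
(no output)
```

View pics/cmp.png

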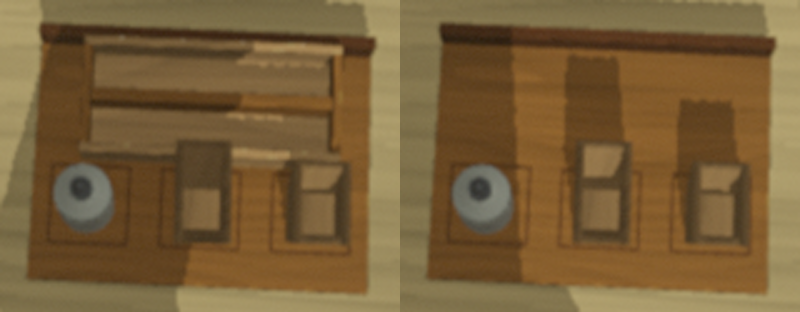

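View pics/t5p.png

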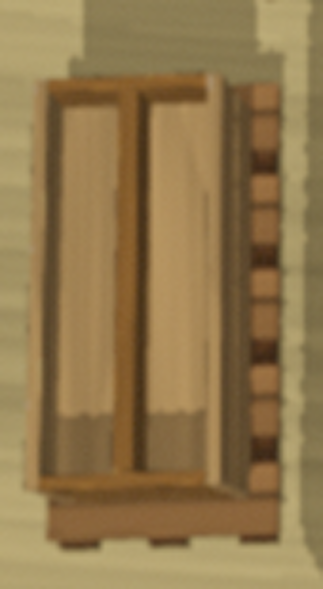

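View pics/s7c.png

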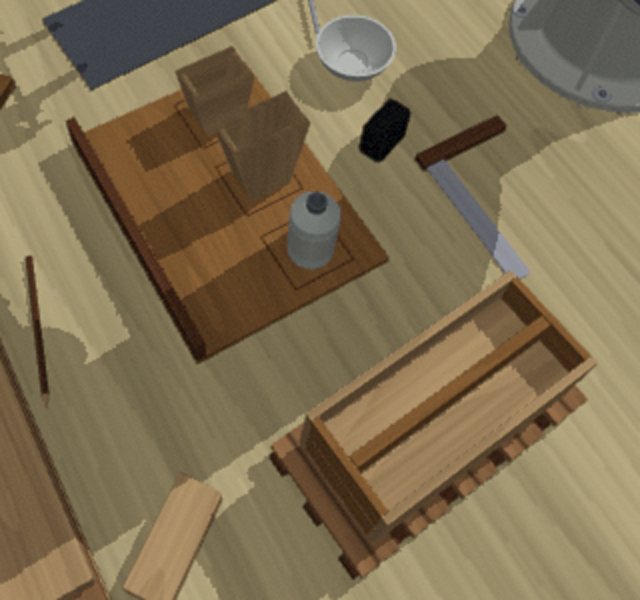

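```bash
python3 - <<'E'
from h import *
f=load('t5'); q=clk(f,[(38,80),(222,76),(25,490),(219,488)],.132,3.8,(160,190)); print(q.round(4).tolist(),q.mean(0))
ax=q[:2].mean(0)-q[2:].mean(0);print(np.degrees(np.arctan2(ax[1],ax[0])),np.linalg.norm(ax),np.linalg.norm(q[0]-q[1]),np.linalg.norm(q[2]-q[3]))
g=load('t1'); q=clk(g,[(42,60),(243,60),(33,508),(240,500)],.087,4.2,(165,200)); print(q.round(4).tolist(),q.mean(0))
ax=q[:2].mean(0)-q[2:].mean(0);print(np.degrees(np.arctan2(ax[1],ax[0])),np.linalg.norm(ax),np.linalg.norm(q[0]-q[1]),np.linalg.norm(q[2]-q[3]))
from station import robot
print(robot.get_state()['time_s'],robot.job_done())
E
```

```text
[[0.6148, 0.3756], [0.6236, 0.2685], [0.3773, 0.3543], [0.385, 0.2458]] [0.50016311 0.3110717 ]
5.281122829150751 0.2390824459685521 0.10742598772295292 0.1087811097357557
[[0.6197, 0.3768], [0.6262, 0.2671], [0.3771, 0.3528], [0.3878, 0.2447]] [0.50272592 0.31035524]
5.514367103022008 0.24160210233854815 0.10990744854544297 0.1086391200383694
the job is handed in; nothing more can be done
55.15 None
```

The job is done and handed in at 55.2 s on the robot's clock, inside the 144 s limit.

I moved the low box, planter and bottle upright onto the mat. I then lifted the tray by its divider, turned it about 85° and lowered it into the base tray. Finally I put the three things back, squared to the board.

**Tray:** At release the gripper was at the height expected for a fully seated tray (0.101 m), level and with a normal reaction force. The feet had entered without any contact force. The final scene picture shows it level on the base rim.

**Things on the board:** Against the pencilled squares, a close wrist picture shows all three within about 1 pixel (0.5 mm) of where they first stood. The before and after top pictures agree by eye. All three are upright and square.

**Forces:** The highest wrist reading shown was about 21 N, as the low box touched down on the board.

**Disagreement:** The top camera's rough corner fit puts the stacked tray about 2.7 mm and 0.2° off the base tray's earlier fit. That is within its click and calibration error. The wrist camera's fit, which I used to place the tray, was more consistent.

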